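Refill the media jar and pack the tray

ROBOT

A 7-joint arm with a two-finger parallel gripper is mounted at the origin on the work surface. World frame = base frame: x ahead of the robot, y to its left, z up, the work surface at z = 0. Lengths are in m, angles in rad, forces in N, time in s.
With the tool pointing down it reaches from about 0.4 to 0.85 m from the base axis. Payload 10.4 kg.
Tool frame: the origin (TCP) lies at the very end of the fingers, on their centre line; the grasp point (between the pads) lies 19 mm behind it (manip.tcp_to_grasp is the distance from the TCP to the grasp point, in m); x points along the fingers, y is the direction in which the jaws open and shut, and the axes are right-handed (so a half turn about x gives the same grasp; the last joint's range is limited). The gripper opens to 85 mm and grips with 20 to 120 N. Pads are 22 mm wide; open, the fingers measure 114 mm over their backs; the gripper's body (76 mm by 85 mm) begins 54 mm behind the grasp point. The pads swing forward as they close: fully open they stand 13 mm farther back than shut.
Start: joints at [-1.138, 0.332, -0.065, 1.46, 0.022, 1.35, -0.088], TCP at [0.275, 0.561, 0.231] pointing down, gripper open.
Joint ranges: [-2.6, 2.6], [-0.5, 2.12], [-1.47, 1.34], [0.16, 2.42], [-1.27, 4.41], [0.06, 2.06], [-2.6, 2.6]. Speed limits (rad/s): [2.22, 2.22, 2.79, 2.79, 3.14, 3.14, 3.14].

INTERFACE

Orientations are given as a unit quaternion [x, y, z, w].
In Python, from workcell import manip, cams, hand_in gives the robot as it stands.
- The arm moves only by the shell command python3 -m handwheel 'ROWS' [FORCE]. ROWS is text: rows parted by semicolons, each of 7 numbers parted by spaces: the shift along the tool's x, y, z in mm, then the turn, a rotation vector about the tool's x, y, z in rad, then the finger opening in mm, from 0 to 85.4. A call has 1 to 8 rows; each row shifts and turns the commanded pose from where the row before left it, along the tool's axes as they then stand; what a row does not reach is not made up. A row lasts 1/10 s, in which the tool goes at most 50 mm and 8.59 degrees, less where a joint would pass 70% of its speed; a pose out of reach is approached as far as the arm can. A call with a gripper value outside its range is refused whole. The fingers move at their own pace and stop on an object; FORCE is the grip in N (left out, the last holds). Time passes only in rows, so rows that do not move let the fingers close. It gives the time, the measured TCP pose, the force and the opening at its end, in the units of the state.
- manip.get_obs(): the state, without advancing time (a new reading comes with each control period).
- cams.camera(name): name is "scene" or "top"; returns a dict with "color" (400x640x3 uint8, blue, green, red), "depth" (400x640 float32, m along the optical axis (not along the pixel's ray), 0 where there is no reading), "camera_matrix" (3x3 intrinsics, pixels), "distortion" ([k1, k2, p1, p2, k3] as OpenCV has them; the pictures are not rectified), "origin" and "attitude" of the camera in the world. Camera axes: x right, y down, z forward; pixel columns grow to the right and rows downward; lengths in m; the calibration is good to about 2 mm. A picture is of the moment at which its call begins.
- hand_in(): hands the job in, once; it reports no verdict.
Trained networks look in the newest picture that a camera, given by its name, has taken for a name from the list of things; names that differ only in an ending like _2 or _b are one class to them, and where a whole thing is asked for, a point or a joint stands for the part that bears it (a point fixed in the world has none). Each returns a list of dicts, best first, with "conf" (0 to 1); they miss things now and then, are a little off and sometimes report something else, mostly with a low value. They report only what shows in the picture. A call takes as long as a camera call.
- cams.recognise(camera, thing): "box" ([left, top, width, height] in pixels, round what is visible of it).
- cams.outline_of(camera, thing): "region" (400x640 bool, what is visible of it) and "box" ([left, top, width, height] in pixels, round what is visible of it).
The state is a dict: "clock": time; "joint_pos": joint angles; "joint_velocities": joint speeds; "tau": joint torques, N m; "position": TCP position; "ee_rot": TCP orientation; "ft_force": force on the tool from outside, world axes, zero at the start; "torque": the same for the moment, N m; "grip_width": opening from 0.0 (shut) to 1.0 (fully open).
Only numpy, scipy, OpenCV 4.12 (cv2) and the standard library are available. Lean on these libraries where they do the work, as an engineer would, in place of code of your own. Each camera call takes 0.05 s, during which the arm holds its last target.

TASK

Finish the filter service: pull the drawer unit's tray right out, pack the flake tub, the algae magnet and the shrimp cave into it upright and side by side on its floor, and push the tray fully shut. Also feed every white media block on the board, one at a time, through the jar's narrow neck so that it drops down into the jar. Leave the glass dish, the tweezers and the orange bottle where they are.

Things in the scene. Friction and masses are not known exactly. Their poses are not given: they have to be found in the camera images.
- tray (a joint): how far the drawer unit's blue tray is pulled out, in m: 0 shut, 0.200 at its stop. It slides level on runners along the unit's front direction, with about 1.5 N of friction, and stays where it is left
- tray_in (a point): centre of the tray's inner floor, 14 mm above the board; moves with the tray. x points into the unit (tray opens along -x), y across, z up. Inner floor 176 mm (x) by 76 mm (y); side and back walls rise 22 mm above it (3 to 4 mm thick), front panel 51 mm (10 mm thick, 108 wide). Headroom in the unit: 75 mm above this floor. The three things fit in one row along x (60 + 46 + 52 mm), 18 mm to spare
- tray_handle (a point): middle of the tray's white bar handle: 10 mm thick, 72 mm long along y, an arm back to the panel at each end; 46 mm above the board, its centreline 45 mm in front of the front panel, the space between open; same axes as tray_in. Can be pinched from above
- unit: small grey plastic drawer unit with one tray, fixed, 110 mm wide (y), 235 mm deep (x), 95 mm high; origin on the board under the middle of its front face, x pointing from the front into the unit, z up
- jar: clear deep jar, fixed, 140 x 120 mm (x by y), 165 mm high, walls 4 mm, floor 6 mm; origin under its centre, z up. On top a central green neck, opening 78 (x) by 52 mm (y), from 165 to 188 mm high, then a mouth flared at 45 degrees up to 199 mm (about 102 x 76 mm outside) that guides a block in. A block passes lying flat, its length along the jar's x; let go at the mouth it falls through
- jar_mouth (a point): centre of the jar's mouth, 198 mm above the board; same axes as jar
- block1: white porous ceramic filter-media block with brown holes, the first, 64 x 36 x 36 mm, about 60 g, lying on a long side at the start; origin at its centre, x along its 64 mm length. May be absent (None): 2 to 4 of the four blocks are there
- block2: white porous ceramic filter-media block with brown holes, the second, 64 x 36 x 36 mm, about 60 g, lying on a long side at the start; origin at its centre, x along its 64 mm length. May be absent (None): 2 to 4 of the four blocks are there
- block3: white porous ceramic filter-media block with brown holes, the third, 64 x 36 x 36 mm, about 60 g, lying on a long side at the start; origin at its centre, x along its 64 mm length. May be absent (None): 2 to 4 of the four blocks are there
- block4: white porous ceramic filter-media block with brown holes, the fourth, 64 x 36 x 36 mm, about 60 g, lying on a long side at the start; origin at its centre, x along its 64 mm length. May be absent (None): 2 to 4 of the four blocks are there
- tub: closed round green flake-food tub with a yellow band, 60 mm diameter, 56 mm high, about 100 g; origin at the centre of its underside, z up
- magnet: white algae magnet, its two halves clamped together with a black pad between: a block 46 mm (x) by 60 mm (y) by 52 mm high, about 180 g; origin at the centre of its underside, z up
- cave: grey ceramic shrimp cave, a tunnel open along x: 52 mm (x) by 58 mm (y) by 54 mm high, walls 10 mm, about 160 g; origin at the centre of its underside, z up. Grip it across y, over its two walls
- dish: glass feeding dish, 90 mm across, 30 mm high, to be left alone; origin at the centre of its underside
- tweezer: steel planting tweezers lying flat, 166 mm long along x, to be left alone; origin at the underside of the middle
- fertiliser: orange plastic bottle, 56 mm diameter, 130 mm high, to be left alone; origin at the centre of its underside

How it is judged:
By the outcome, as a careful person would: the job done as asked, in the order asked, and still so for the second after the job is handed in, with the robot touching nothing.
Of block1, block2, block3, block4 only 2 to 4 are there at a start; the rules pass over those that are not, and their reading is None.
At some moment in a run one of block1, block2, block3, block4, tub, magnet, cave may be knocked a few centimetres aside while the robot is not near it.
It also fails if it takes over 210 s, if anything falls off the work surface, if the arm or the gripper's body presses on something with over 40 N, if the wrist force passes 120 N, or if a joint passes its speed limit or range.

## Working session

There is one attempt and no reset: what is moved stays moved. The work goes in short steps, Python scripts to look and compute and a shell command to move; the robot and the scene stay as the last step left them, time stands still between calls to the robot, and variables do not carry over. Pictures are saved under pics/ and viewed, and the job is handed in when it is done.

```bash
ls; mkdir -p pics; python3 - <<'E'
from workcell import manip, cams
import cv2
o=manip.get_obs()
for k in o: print(k,o[k])
for n in("scene","top"):
    c=cams.camera(n); cv2.imwrite(f"pics/{n}0.png",c["color"]); print(n,c["camera_matrix"],c["distortion"],c["origin"],c["attitude"])
E
```

```text
pics
clock 0.0
joint_pos [-1.13759557  0.33284779 -0.06468315  1.46095866  0.02159001  1.34989108
 -0.08851822]
joint_velocities [ 0.00032816  0.00024856  0.00068434 -0.00015567 -0.00204984  0.00076608
 -0.00041677]
tau [ 4.09755667e-04 -6.25429702e+01  4.96306247e-02 -3.91622400e+01
  1.63914176e-02  9.79423552e-03  6.41060666e-06]
position [0.27495731 0.56084632 0.23052264]
ee_rot [ 0.15927357  0.68891278 -0.16025375  0.68873061]
ft_force [0.2069012  0.61612759 0.04013293]
torque [ 0.04013832 -0.04826824 -0.02874925]
grip_width 0.9968416570220804
scene [[415.49633977   0.         321.67096493]
 [  0.         415.49633977 193.13818374]
 [  0.           0.           1.        ]] [-0.0600891  0.         0.         0.         0.       ] [1.36088172 0.58249034 0.89773825] [ 0.40968264  0.79718017 -0.39342933 -0.20463939]
top [[420.10287953   0.         319.23059876]
 [  0.         420.10287953 203.93040281]
 [  0.           0.           1.        ]] [-0.06526715  0.          0.          0.          0.        ] [0.33978989 0.00655244 1.18616616] [-0.68747092  0.71832509 -0.0764973   0.07443766]
```

View pics/scene0.png

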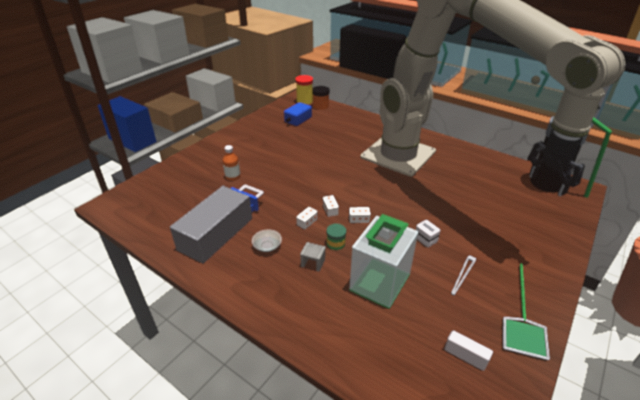

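View pics/top0.png

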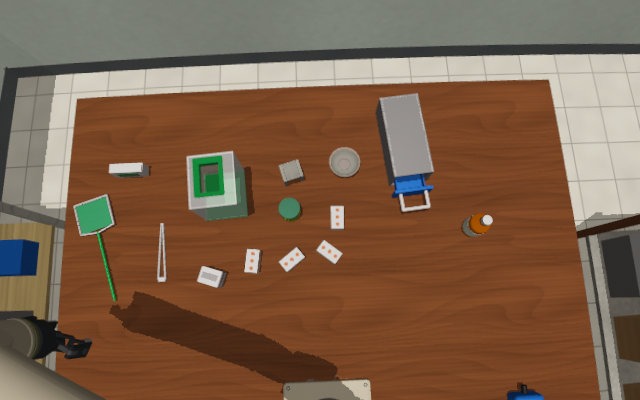

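The top view shows four blocks at (337,217), (329,252), (291,260) and (252,261), and the magnet at (210,276). The tub is at (289,208), the cave at (291,171), the jar at (215,185) and the unit at (405,140), with its handle at (415,205). Next I measure poses.

```bash
cat > H.py <<'E'
import numpy as np, cv2
from scipy.spatial.transform import Rotation as R
from workcell import manip, cams
def cloud(c,mask):
    v,u=np.nonzero(mask&(c["depth"]>0)); z=c["depth"][v,u]
    p=cv2.undistortPoints(np.stack([u,v],1).astype(np.float64)[:,None],c["camera_matrix"],c["distortion"])[:,0]
    P=np.c_[p*z[:,None],z]
    return R.from_quat(c["attitude"]).apply(P)+c["origin"]
def look(cam,things,save=None):
    c=cams.camera(cam)
    if save: cv2.imwrite(f"pics/{save}.png",c["color"])
    out={}
    for t in things:
        out[t]=[(d["conf"],d["box"],cloud(c,d["region"])) for d in cams.outline_of(cam,t)]
    return c,out
def rect(P,band=0.006):
    zt=np.percentile(P[:,2],90); Q=P[np.abs(P[:,2]-zt)<band]
    zt=np.median(Q[:,2]); Q=P[np.abs(P[:,2]-zt)<band]
    (cx,cy),(w,h),a=cv2.minAreaRect((Q[:,:2]*1000).astype(np.float32))
    if w<h: w,h,a=h,w,a+90
    return cx,cy,w,h,(a+90)%180-90,zt*1000   # a = long axis angle deg from world x
def report(cam,things,save=None,minc=.3):
    c,o=look(cam,things,save)
    for t in things:
        for cf,b,P in o[t]:
            if cf<minc or len(P)<10: continue
            print(t,round(cf,2),[int(x) for x in b],"c %.0f %.0f  size %.0f %.0f  ang %.1f z %.0f"%rect(P))
    return c,o
def st():
    o=manip.get_obs(); r=R.from_quat(o["ee_rot"]).as_matrix()
    print("t %.2f"%o["clock"],"pos",np.round(o["position"]*1000,1) if hasattr(o["position"],'shape') else o["position"],"F",np.round(o["ft_force"],1),"g %.3f"%o["grip_width"])
    print("x",r[:,0].round(3),"y",r[:,1].round(3),"z",r[:,2].round(3)); return o
def goto(xyz=None,ydir=None,pos=None,rot=None):
    """tool-frame shift (mm) and total rotvec to reach target: tool down, jaws along world angle ydir(deg). shift is in the CURRENT tool frame"""
    o=manip.get_obs(); r0=R.from_quat(o["ee_rot"]); p=np.array(o["position"])*1000
    if xyz is not None:
        print("shift cur frame",r0.inv().apply(np.array(xyz)-p).round(1))
    best=None
    if ydir is not None:
        for k in(0,180):
            a=np.radians(ydir+k); y=np.array([np.cos(a),np.sin(a),0]);x=np.array([0,0,-1.]);z=np.cross(x,y)
            rt=R.from_matrix(np.c_[x,y,z]); rv=(r0.inv()*rt).as_rotvec()
            s=rt.inv().apply(np.array(xyz)-p) if xyz is not None else None
            print("ydir",ydir+k,"rotvec",rv.round(3),"shift in target frame",None if s is None else s.round(1))
    print("q",np.round(o["joint_pos"],2))
E
python3 - <<'E'
from H import *
report("top",["block1","tub","magnet","cave","dish","tweezer","fertiliser","unit","tray","tray_handle","jar"])
print()
report("scene",["block1","tub","magnet","cave","unit","tray_handle","jar"])
st()
E
```

```text
block1 0.85 [329, 205, 17, 24] c 554 -50  size 64 34  ang -3.0 z 36
block1 0.73 [246, 249, 17, 25] c 441 189  size 64 36  ang -8.1 z 36
block1 0.6 [317, 240, 21, 22] c 456 -24  size 61 35  ang 51.3 z 36
block1 0.54 [280, 248, 25, 25] c 440 80  size 64 36  ang -52.4 z 36
block1 0.49 [461, 215, 30, 22] c 509 -431  size 25 24  ang 79.5 z 129
tub 0.61 [279, 194, 24, 23] c 579 81  size 58 56  ang 16.3 z 56
tub 0.56 [187, 153, 61, 69] c 637 271  size 100 77  ang 3.8 z 195
magnet 0.97 [198, 265, 25, 25] c 400 301  size 56 44  ang 68.7 z 52
cave 0.81 [280, 160, 23, 24] c 687 73  size 56 51  ang -73.9 z 54
cave 0.33 [330, 148, 29, 30] c 713 -81  size 84 83  ang 86.1 z 28
dish 0.79 [333, 149, 26, 28] c 715 -82  size 81 80  ang 87.8 z 27
tweezer 0.8 [159, 221, 5, 61] c 477 449  size 165 24  ang -1.6 z 6
fertiliser 0.61 [459, 214, 33, 23] c 509 -432  size 25 25  ang 44.0 z 129
unit 0.79 [376, 94, 57, 119] c 766 -249  size 239 113  ang 5.2 z 95
tray 0.92 [390, 172, 40, 38] c 615 -262  size 101 11  ang -84.7 z 65
tray_handle 0.57 [391, 175, 39, 33] c 615 -264  size 104 12  ang -85.8 z 65
tray_hand
[... 229 characters left out ...]
 c 557 -47  size 66 38  ang -1.8 z 33
block1 0.5 [322, 200, 14, 14] c 461 -21  size 69 36  ang 50.7 z 34
tub 0.55 [328, 225, 18, 22] c 584 83  size 61 51  ang 34.6 z 54
magnet 0.79 [416, 220, 22, 30] c 405 304  size 61 48  ang 71.5 z 51
magnet 0.35 [250, 229, 29, 23] c 716 -79  size 88 86  ang -87.0 z 26
cave 0.61 [302, 242, 22, 30] c 691 76  size 59 54  ang -75.1 z 52
unit 0.68 [168, 188, 94, 76] c 770 -247  size 238 116  ang 4.6 z 93
tray_handle 0.7 [238, 188, 21, 22] c 619 -249  size 81 10  ang -87.7 z 63
jar 0.85 [349, 212, 69, 95] c 639 273  size 101 70  ang 4.0 z 188
t 1.10 pos [275.1 561.2 231.3] F [ 0.7 -0.6  0.1] g 1.003
x [ 0.  0. -1.] y [0.44  0.898 0.   ] z [ 0.898 -0.44  -0.   ]
```

```bash
python3 - <<'E'
from H import *
for cam in("top","scene"):
    c,o=look(cam,["tray","unit"])
    for t in o:
        for cf,b,P in o[t]:
            if cf<.5: continue
            print(cam,t,cf,rect(P))
            if t=="tray":
                Q=P[(P[:,2]>.040)&(P[:,2]<.057)]; e=np.array([np.cos(np.radians(5)),np.sin(np.radians(5))]); n=np.array([-e[1],e[0]])
                s=Q[:,:2]@e*1000; w=Q[:,:2]@n*1000
                h,ed=np.histogram(s,bins=np.arange(500,640,5)); print(list(zip(ed.astype(int),h)))
                m=s<s.min()+16
                print("handle s %.1f-%.1f n %.1f..%.1f"%(s[m].min(),s[m].max(),w[m].min(),w[m].max()), "panel",[ (P[P[:,2]>.058][:,:2]@e*1000).min(),(P[P[:,2]>.058][:,:2]@e*1000).max()])
goto([480,-100,250],5)
E
```

```text
top tray 0.92 (615.4544677734375, -262.41448974609375, 100.3951416015625, 12.580726623535156, -85.77745914459229, np.float64(63.872374054404936))
[(np.int64(500), np.int64(0)), (np.int64(505), np.int64(0)), (np.int64(510), np.int64(0)), (np.int64(515), np.int64(0)), (np.int64(520), np.int64(0)), (np.int64(525), np.int64(0)), (np.int64(530), np.int64(1)), (np.int64(535), np.int64(36)), (np.int64(540), np.int64(43)), (np.int64(545), np.int64(10)), (np.int64(550), np.int64(16)), (np.int64(555), np.int64(14)), (np.int64(560), np.int64(12)), (np.int64(565), np.int64(13)), (np.int64(570), np.int64(14)), (np.int64(575), np.int64(12)), (np.int64(580), np.int64(17)), (np.int64(585), np.int64(38)), (np.int64(590), np.int64(2)), (np.int64(595), np.int64(0)), (np.int64(600), np.int64(0)), (np.int64(605), np.int64(0)), (np.int64(610), np.int64(0)), (np.int64(615), np.int64(0)), (np.int64(620), np.int64(0)), (np.int64(625), np.int64(0)), (np.int64(630), np.int64(0))]
handle s 534.9-550.8 n -357.1..-279.2 panel [np.float64(583.299350366868), np.float64(596.3078162384261)]
top unit 0.63 (765.7546997
[... 881 characters left out ...]
600), np.int64(1)), (np.int64(605), np.int64(0)), (np.int64(610), np.int64(0)), (np.int64(615), np.int64(0)), (np.int64(620), np.int64(0)), (np.int64(625), np.int64(0)), (np.int64(630), np.int64(0))]
handle s 539.7-555.0 n -354.7..-274.5 panel [np.float64(586.6935226528706), np.float64(598.990284460873)]
scene unit 0.78 (769.7930908203125, -247.40269470214844, 236.61898803710938, 115.95000457763672, 4.519204139709473, np.float64(93.41063585982312))
shift cur frame [ -18.7 -503.5  475. ]
ydir 5 rotvec [ 1.028 -0.    -0.   ] shift in target frame [-18.7 146.5 676.6]
ydir 185 rotvec [-2.114  0.    -0.   ] shift in target frame [ -18.7 -146.5 -676.6]
q [-1.14  0.33 -0.06  1.46  0.02  1.35 -0.09]
```

```bash
W="python3 -m handwheel"; python3 -m handwheel '-2 -34 35 0 0 0 85;-2 -34 35 0 0 0 85;-2 -34 35 0 0 0 85;-2 -34 35 0 0 0 85;-2 -34 35 0 0 0 85;-2 -34 35 0 0 0 85;-2 -34 35 0 0 0 85;-2 -34 35 0 0 0 85' 40
python3 -m handwheel '0 -34 35 0 0 0 85;0 -34 35 0 0 0 85;0 -34 35 0 0 0 85;0 -34 35 0 0 0 85;0 -34 35 0 0 0 85;0 -34 35 0 0 0 85;0 -34 35 0 0 0 85;0 -34 35 0 0 0 85'
python3 -m handwheel '0 0 0 0.14 0 0 60;0 0 0 0.14 0 0 50;0 0 0 0.14 0 0 40;0 0 0 0.14 0 0 40;0 0 0 0.14 0 0 40;0 0 0 0.14 0 0 40;0 0 0 0.14 0 0 40;0 0 0 0 0 0 40'
python3 - <<'E'
from H import *
st(); goto([568.5,-268,120],5)
E
```

```text
clock: 2.2
position: [0.4071, 0.1918, 0.2477]
ee_rot: [0.16, 0.689, -0.159, 0.689]
ft_force: [1.6, -0.2, 0.1]
grip_width: 0.995
clock: 3.0
position: [0.539, -0.1756, 0.2477]
ee_rot: [0.16, 0.688, -0.159, 0.689]
ft_force: [1.0, 0.3, 0.4]
grip_width: 0.998
clock: 3.8
position: [0.5385, -0.1736, 0.2473]
ee_rot: [0.466, 0.532, -0.466, 0.532]
ft_force: [0.7, 0.5, 0.4]
grip_width: 0.468
t 3.80 pos [ 538.5 -173.6  247.3] F [0.7 0.5 0.4] g 0.468
x [ 0.  0. -1.] y [0.991 0.133 0.   ] z [ 0.133 -0.991 -0.   ]
shift cur frame [127.3  17.2  97.6]
ydir 5 rotvec [ 0.046 -0.    -0.   ] shift in target frame [127.3  21.6  96.7]
ydir 185 rotvec [-3.096  0.    -0.   ] shift in target frame [127.3 -21.6 -96.7]
q [-0.42  0.23  0.77  1.63 -0.16  1.35  0.5 ]
```

```bash
python3 -m handwheel '0 0 0 0.046 0 0 36;30 7 32 0 0 0 36;30 7 32 0 0 0 36;30 7 32 0 0 0 36;37 0 0 0 0 0 36;0 0 0 0 0 0 36'
python3 - <<'E'
from H import *
c=cams.camera("top"); cv2.imwrite("pics/t1.png",cv2.resize(c["color"][130:290,330:500],None,fx=4,fy=4)[:600])
c=cams.camera("scene"); cv2.imwrite("pics/s1.png",cv2.resize(c["color"][110:260,160:340],None,fx=4,fy=4))
st(); goto([568.5,-268,30],5)
E
```

```text
clock: 4.4
position: [0.5652, -0.267, 0.1155]
ee_rot: [0.475, 0.525, -0.478, 0.52]
ft_force: [0.0, 1.4, -0.2]
grip_width: 0.417
t 4.50 pos [ 568.  -267.   120.8] F [0.2 0.7 1. ] g 0.419
x [-0.001  0.001 -1.   ] y [ 0.996  0.092 -0.001] z [ 0.092 -0.996 -0.001]
shift cur frame [90.8  0.5  1.1]
ydir 5 rotvec [ 0.005 -0.001  0.001] shift in target frame [90.8  0.4  1. ]
ydir 185 rotvec [-3.137e+00 -1.000e-03 -1.000e-03] shift in target frame [90.8 -0.4 -1. ]
q [-0.19  0.5   0.74  1.62 -0.36  1.16  0.73]
```

View pics/t1.png

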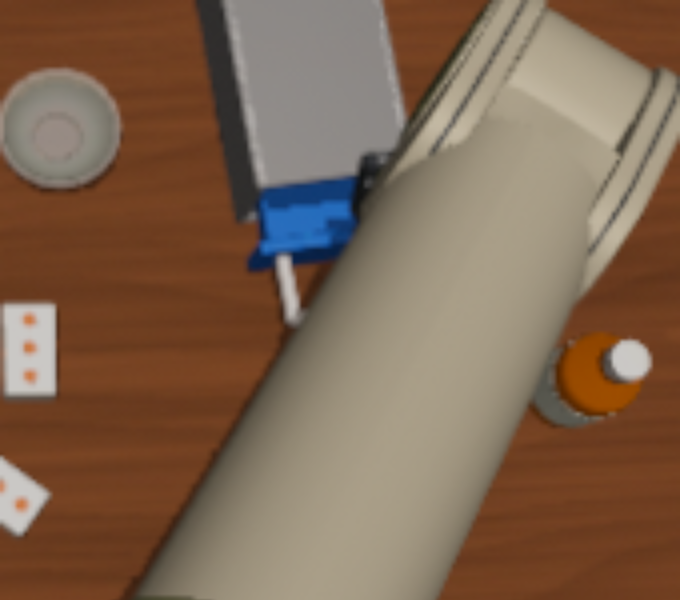

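View pics/s1.png

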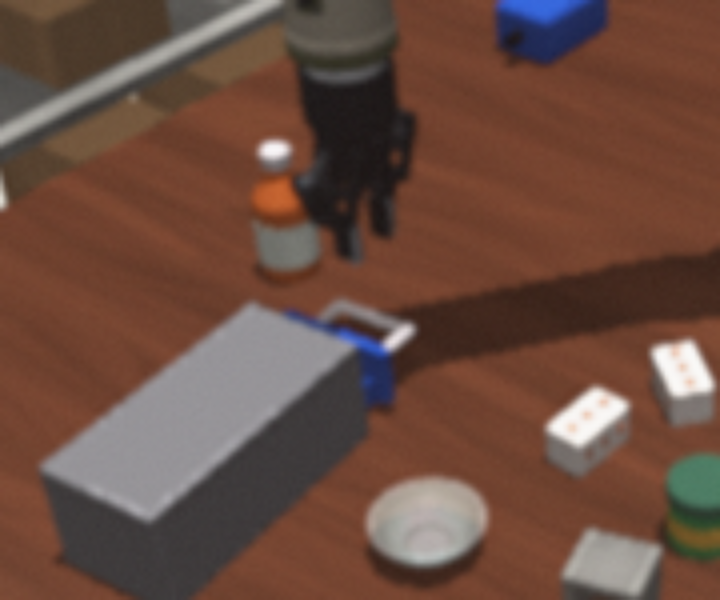

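```bash
python3 -m handwheel '30 0 0 0 0 0 36;30 0 0 0 0 0 36;30 0 1 0 0 0 36;0 0 0 0 0 0 36;0 0 0 0 0 0 0;0 0 0 0 0 0 0;0 0 0 0 0 0 0;0 0 0 0 0 0 0' 40
python3 - <<'E'
from H import *
st()
E
```

```text
clock: 5.3
position: [0.5697, -0.2688, 0.0332]
ee_rot: [0.478, 0.521, -0.476, 0.523]
ft_force: [-2.4, 1.5, 8.2]
grip_width: 0.092
t 5.30 pos [ 569.7 -268.8   33.2] F [-2.4  1.5  8.2] g 0.092
x [ 0.004 -0.    -1.   ] y [0.996 0.09  0.004] z [ 0.09  -0.996  0.001]
```

```bash
python3 -m handwheel '0 -10 0 0 0 0 0;0 -20 0 0 0 0 0;0 -25 0 0 0 0 0;0 -25 0 0 0 0 0;0 -25 0 0 0 0 0;0 -25 0 0 0 0 0;0 -20 0 0 0 0 0;0 0 0 0 0 0 0'
python3 - <<'E'
from H import *
st()
E
```

```text
clock: 6.1
position: [0.4184, -0.283, 0.0331]
ee_rot: [0.479, 0.52, -0.476, 0.522]
ft_force: [-1.3, 0.7, 13.5]
grip_width: 0.099
t 6.10 pos [ 418.4 -283.    33.1] F [-1.3  0.7 13.5] g 0.099
x [ 0.005  0.001 -1.   ] y [0.996 0.087 0.005] z [ 0.087 -0.996 -0.   ]
```

```bash
for i in 1; do python3 -m handwheel '-1 -8 0 0 0 0 0;0 -6 0 0 0 0 0;0 -4 0 0 0 0 0;0 -4 0 0 0 0 0;0 0 0 0 0 0 0'; done
python3 - <<'E'
from H import *
st()
E
```

```text
clock: 6.6
position: [0.3974, -0.285, 0.033]
ee_rot: [0.478, 0.52, -0.477, 0.523]
ft_force: [-1.0, -0.3, 14.5]
grip_width: 0.096
t 6.60 pos [ 397.4 -285.    33. ] F [-1.  -0.3 14.5] g 0.096
x [ 0.003 -0.001 -1.   ] y [0.996 0.088 0.003] z [ 0.088 -0.996  0.001]
```

```bash
python3 -m handwheel '0 -3 0 0 0 0 0;0 -3 0 0 0 0 0;0 -2 0 0 0 0 0;0 0 0 0 0 0 0'
python3 - <<'E'
from H import *
st()
E
```

```text
clock: 7.0
position: [0.3961, -0.2852, 0.0334]
ee_rot: [0.478, 0.518, -0.474, 0.527]
ft_force: [30.3, -5.2, -19.9]
grip_width: 0.095
t 7.00 pos [ 396.1 -285.2   33.4] F [ 30.3  -5.2 -19.9] g 0.095
x [ 0.014 -0.005 -1.   ] y [0.996 0.092 0.013] z [ 0.092 -0.996  0.006]
```

```bash
python3 -m handwheel '0 6 0 0 0 0 5;0 0 0 0 0 0 36;0 0 0 0 0 0 40;0 0 0 0 0 0 40;-30 0 0 0 0 0 40;-40 0 0 0 0 0 50;-40 0 0 -0.14 0 0 80;-40 0 0 -0.14 0 0 80'
python3 -m handwheel '0 0 0 -0.145 0 0 80;0 0 0 -0.145 0 0 80;0 0 0 -0.145 0 0 80;0 0 0 -0.145 0 0 80;0 0 0 -0.145 0 0 80;0 0 0 -0.145 0 0 80;0 0 0 -0.145 0 0 80;0 0 0 -0.145 0 0 80'
python3 - <<'E'
from H import *
st();goto([581,82,190],95)
E
```

```text
clock: 7.8
position: [0.3937, -0.284, 0.1825]
ee_rot: [0.398, 0.584, -0.398, 0.584]
ft_force: [0.6, 0.2, -0.5]
grip_width: 0.899
clock: 8.6
position: [0.394, -0.2839, 0.1809]
ee_rot: [0.013, 0.707, -0.013, 0.707]
ft_force: [0.6, -0.7, -1.2]
grip_width: 0.939
t 8.60 pos [ 394.  -283.9  180.9] F [ 0.6 -0.7 -1.2] g 0.939
x [-0.001  0.001 -1.   ] y [0.036 0.999 0.001] z [ 0.999 -0.036 -0.001]
shift cur frame [ -9.  372.4 173.6]
ydir 95 rotvec [-0.124 -0.001 -0.001] shift in target frame [ -9.1 348.2 218.2]
ydir 275 rotvec [ 3.018e+00 -1.000e-03  1.000e-03] shift in target frame [  -9.1 -348.2 -218.2]
q [-0.24  0.05  0.81  1.92 -0.04  1.19  2.11]
```

```bash
python3 -m handwheel '0 35 22 -0.124 0 0 80;0 35 22 0 0 0 80;0 35 22 0 0 0 80;0 35 22 0 0 0 80;0 35 22 0 0 0 80;0 35 22 0 0 0 80;0 0 0 0 0 0 80'
python3 - <<'E'
from H import *
c,o=report("top",["tub","magnet","cave","block1","tray"],"t2",.5)
report("scene",["tub","magnet","cave","block1","tray"],"s2",.5)
st();goto([581,82,190],95)
E
```

```text
clock: 9.3
position: [0.5147, -0.0607, 0.1806]
ee_rot: [-0.031, 0.707, 0.032, 0.706]
ft_force: [-0.1, -1.7, -0.0]
grip_width: 0.935
tub 0.73 [281, 197, 21, 22] c 579 81  size 57 57  ang 40.0 z 56
magnet 0.95 [197, 266, 26, 25] c 401 301  size 59 46  ang 70.2 z 52
cave 0.58 [279, 160, 23, 25] c 687 73  size 58 52  ang -75.1 z 54
block1 0.58 [242, 249, 18, 23] c 441 189  size 64 36  ang -7.3 z 36
tray 0.81 [394, 184, 48, 89] c 416 -275  size 100 57  ang 89.0 z 50
tub 0.8 [326, 223, 25, 24] c 585 85  size 60 57  ang 41.4 z 54
magnet 0.77 [415, 221, 23, 23] c 405 305  size 58 46  ang 72.3 z 51
cave 0.86 [300, 242, 25, 28] c 692 78  size 58 51  ang -77.7 z 52
block1 0.64 [291, 203, 25, 26] c 557 -48  size 65 37  ang -1.0 z 34
tray 0.76 [243, 164, 47, 46] c 524 -271  size 257 108  ang 5.2 z 49
t 9.90 pos [513.3 -66.7 181.4] F [0.7 0.7 0.3] g 0.938
x [ 0.  0. -1.] y [-0.082  0.997  0.   ] z [0.997 0.082 0.   ]
shift cur frame [ -8.6 142.7  79.6]
ydir 95 rotvec [-0.006  0.    -0.   ] shift in target frame [ -8.6 142.3  80.4]
ydir 275 rotvec [ 3.136 -0.    -0.   ] shift in target frame [  -8.6 -142.3  -80.4]
q [-0.5   0.13  0.59  1.84 -0.08  1.19  1.77]
```

View pics/t2.png

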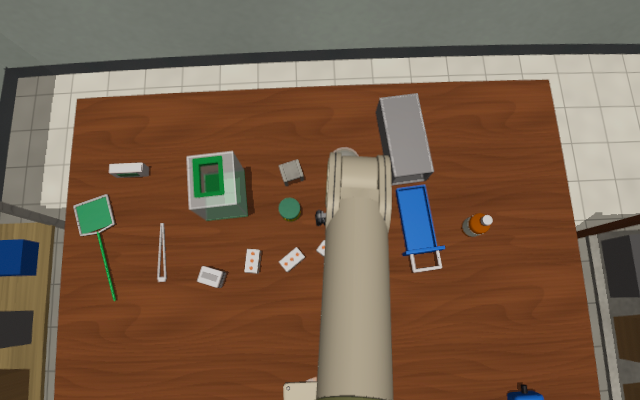

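View pics/s2.png

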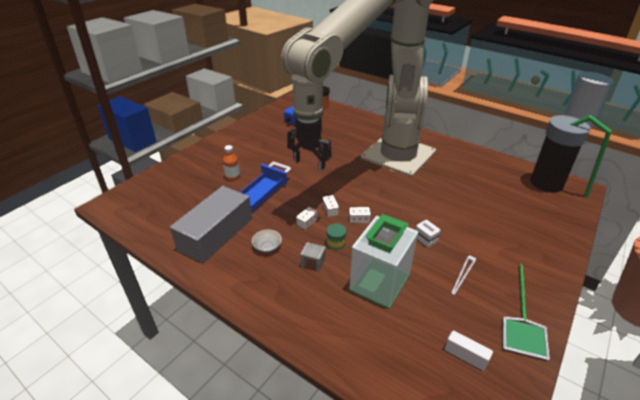

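```bash
python3 -m handwheel '10 36 20 0 0 0 85;20 36 20 0 0 0 85;20 36 20 0 0 0 85;30 35 21 0 0 0 85;0 0 0 0 0 0 85;0 0 0 0 0 0 85'
python3 - <<'E'
from H import *
c,o=look("top",["tray"],"t3")
e=np.array([np.cos(np.radians(5)),np.sin(np.radians(5))]); n=np.array([-e[1],e[0]])
for cam in("top","scene"):
    c,o=look(cam,["tray"])
    for cf,b,P in o["tray"][:1]:
        print(cam,cf)
        F=P[(P[:,2]>.008)&(P[:,2]<.020)]; s=F[:,:2]@e*1000; w=F[:,:2]@n*1000
        print("floor s",np.percentile(s,[1,99]),"w",np.percentile(w,[1,99]))
        F=P[(P[:,2]>.055)]; s=F[:,:2]@e*1000; w=F[:,:2]@n*1000
        print("panel s",np.percentile(s,[1,50,99]),"w",np.percentile(w,[1,99]))
        F=P[(P[:,2]>.028)&(P[:,2]<.042)]; s=F[:,:2]@e*1000; w=F[:,:2]@n*1000
        print("wall s",np.percentile(s,[1,99]),"w",np.percentile(w,[1,99]))
st();goto([582,83,24],95)
E
```

```text
clock: 10.5
position: [0.5817, 0.0828, 0.1005]
ee_rot: [-0.03, 0.707, 0.029, 0.706]
ft_force: [0.8, -1.1, -0.5]
grip_width: 0.994
top 0.91
floor s [430.13002976 601.17040945] w [-356.08404027 -277.27576807]
panel s [415.11694804 419.8500027  425.07393209] w [-367.05292759 -263.94110793]
wall s [415.25704252 605.27868693] w [-358.3311191  -264.33741941]
scene 0.97
floor s [425.92497975 592.86291656] w [-357.47892584 -271.259022  ]
panel s [418.85367101 427.24509343 631.07650812] w [-367.16777232 -261.65139901]
wall s [392.70402986 603.37488596] w [-367.11749386 -262.85621009]
t 10.80 pos [582.5  81.3 102.6] F [-0.   0.8 -0.3] g 0.995
x [ 0.001  0.001 -1.   ] y [-0.081  0.997  0.001] z [0.997 0.081 0.001]
shift cur frame [78.6  1.6 -0.4]
ydir 95 rotvec [-0.007  0.001 -0.001] shift in target frame [78.6  1.7 -0.3]
ydir 275 rotvec [ 3.135e+00 -1.000e-03 -2.000e-03] shift in target frame [78.6 -1.7  0.3]
q [-0.61  0.38  0.48  1.74 -0.2   1.07  1.59]
```

```bash
python3 -m handwheel '26 1 0 0 0 0 85;26 1 0 0 0 0 85;26 0 0 0 0 0 85;0 0 0 0 0 0 85;0 0 0 0 0 0 50;0 0 0 0 0 0 50;0 0 0 0 0 0 50;0 0 0 0 0 0 50' 40
python3 - <<'E'
from H import *
st()
E
```

```text
clock: 11.6
position: [0.5834, 0.0842, 0.0257]
ee_rot: [-0.029, 0.705, 0.029, 0.708]
ft_force: [-1.7, -1.2, 7.8]
grip_width: 0.693
t 11.60 pos [583.4  84.2  25.7] F [-1.7 -1.2  7.8] g 0.693
x [ 0.003  0.001 -1.   ] y [-0.082  0.997  0.001] z [0.997 0.082 0.003]
```

```bash
python3 -m handwheel '-20 0 0 0 0 0 50;-40 0 0 0 0 0 50;-40 0 0 0 0 0 50;0 -40 -14 0 0 0 50;0 -40 -14 0 0 0 50;0 -40 -14 0 0 0 50;0 -40 -14 0 0 0 50;0 -40 -14 0 0 0 50'
python3 -m handwheel '0 -40 -14 0 0 0 50;0 -40 -14 0 0 0 50;0 -40 -14 0 0 0 50;0 0 0 0 0 0 50'
python3 - <<'E'
from H import *
st();goto([485.7,-273.7,39],95)
E
```

```text
clock: 12.4
position: [0.5283, -0.1224, 0.1247]
ee_rot: [-0.029, 0.706, 0.029, 0.707]
ft_force: [1.1, 0.2, 0.2]
grip_width: 0.694
clock: 12.8
position: [0.4941, -0.2506, 0.125]
ee_rot: [-0.027, 0.706, 0.025, 0.707]
ft_force: [0.0, 0.7, -0.4]
grip_width: 0.692
t 12.80 pos [ 494.1 -250.6  125. ] F [ 0.   0.7 -0.4] g 0.692
x [ 0.001 -0.003 -1.   ] y [-0.073  0.997 -0.003] z [0.997 0.073 0.001]
shift cur frame [ 86.1 -22.2 -10.2]
ydir 95 rotvec [-0.014  0.001  0.003] shift in target frame [ 86.  -22.3 -10.4]
ydir 275 rotvec [ 3.128e+00  4.000e-03 -1.000e-03] shift in target frame [86.  22.3 10.4]
q [-0.18  0.3   0.67  1.81 -0.2   1.1   2.2 ]
```

```bash
python3 -m handwheel '0 -22 -10 -0.014 0 0 50;25 0 0 0 0 0 50;25 0 0 0 0 0 50;15 0 0 0 0 0 50;0 0 0 0 0 0 50'
python3 - <<'E'
from H import *
st();goto([485.7,-273.7,39.5],95)
c=cams.camera("top"); cv2.imwrite("pics/t4.png",cv2.resize(c["color"][150:290,350:500],None,fx=4,fy=4))
c=cams.camera("scene"); cv2.imwrite("pics/s4.png",cv2.resize(c["color"][110:260,160:340],None,fx=4,fy=4))
E
```

```text
clock: 13.3
position: [0.4892, -0.2672, 0.0589]
ee_rot: [-0.034, 0.706, 0.034, 0.707]
ft_force: [-0.4, -0.3, -1.4]
grip_width: 0.688
t 13.30 pos [ 489.2 -267.2   58.9] F [-0.4 -0.3 -1.4] g 0.688
x [ 0.001 -0.001 -1.   ] y [-0.096  0.995 -0.001] z [0.995 0.096 0.001]
shift cur frame [19.4 -6.1 -4.1]
ydir 95 rotvec [0.009 0.001 0.001] shift in target frame [19.4 -6.1 -4.1]
ydir 275 rotvec [-3.133e+00 -2.000e-03  2.000e-03] shift in target frame [19.4  6.1  4.1]
q [-0.11  0.4   0.64  1.86 -0.28  0.97  2.31]
```

View pics/s4.png

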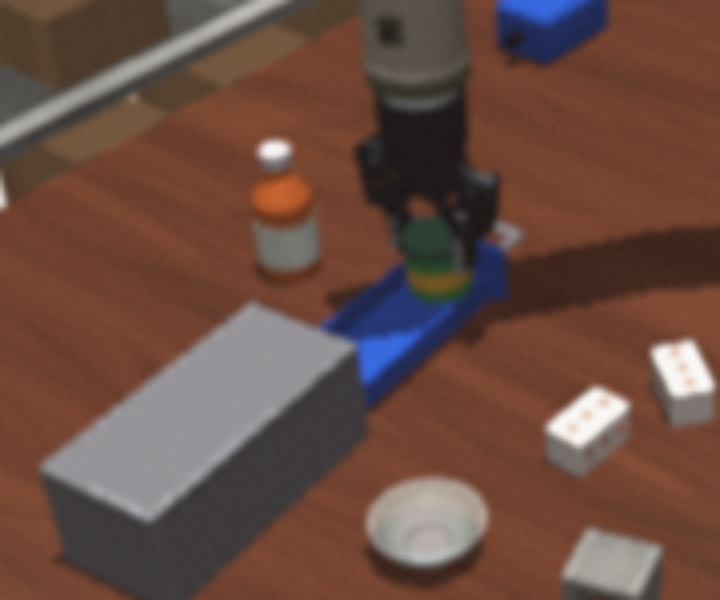

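```bash
python3 -m handwheel '0 -6 -4 0 0 0 50;0 0 0 0 0 0 50;10 0 0 0 0 0 50;0 0 0 0 0 0 50'
python3 - <<'E'
from H import *
st();goto([485.7,-273.7,39.5],95)
E
```

```text
clock: 13.8
position: [0.4845, -0.2725, 0.0474]
ee_rot: [-0.034, 0.707, 0.034, 0.706]
ft_force: [0.9, 0.6, -2.1]
grip_width: 0.689
t 13.80 pos [ 484.5 -272.5   47.4] F [ 0.9  0.6 -2.1] g 0.689
x [-0.001  0.001 -1.   ] y [-0.096  0.995  0.001] z [ 0.995  0.096 -0.001]
shift cur frame [ 7.9 -1.3  1. ]
ydir 95 rotvec [ 0.009 -0.001 -0.001] shift in target frame [ 7.9 -1.3  1. ]
ydir 275 rotvec [-3.132e+00  1.000e-03 -2.000e-03] shift in target frame [ 7.9  1.3 -1. ]
q [-0.09  0.42  0.63  1.87 -0.3   0.95  2.34]
```

```bash
python3 -m handwheel '5 -1 1 0 0 0 50;3 0 0 0 0 0 50;0 0 0 0 0 0 50'
python3 - <<'E'
from H import *
st()
E
```

```text
clock: 14.1
position: [0.4858, -0.2737, 0.04]
ee_rot: [-0.034, 0.707, 0.034, 0.706]
ft_force: [-0.4, 0.6, -0.9]
grip_width: 0.692
t 14.10 pos [ 485.8 -273.7   40. ] F [-0.4  0.6 -0.9] g 0.692
x [-0.001  0.    -1.   ] y [-0.096  0.995  0.   ] z [ 0.995  0.096 -0.001]
```

```bash
python3 -m handwheel '0 0 0 0 0 0 70;0 0 0 0 0 0 75;0 0 0 0 0 0 75;-30 0 0 0 0 0 75;-40 0 0 0 0 0 80;-40 40 -6 0 0 0 80;0 45 -6 0 0 0 80;0 45 -6 0 0 0 80'
python3 -m handwheel '0 45 -2 0 0 0 85;0 45 -2 0 0 0 85;0 45 -2 0 0 0 85;0 45 -2 0 0 0 85;0 45 -2 0 0 0 85;0 45 -2 0 0 0 85;0 45 -2 0 0 0 85;0 45 -2 0 0 0 85'
python3 - <<'E'
from H import *
st()
report("top",["tub","magnet","cave"],"t5",.5)
report("scene",["tub","magnet","cave"],"s5",.5)
goto([403,303,120],71)
E
```

```text
clock: 14.9
position: [0.4571, -0.1501, 0.147]
ee_rot: [-0.034, 0.705, 0.034, 0.707]
ft_force: [0.4, 0.7, -0.1]
grip_width: 0.934
clock: 15.7
position: [0.406, 0.2076, 0.1463]
ee_rot: [-0.034, 0.706, 0.034, 0.707]
ft_force: [0.2, -0.7, 0.6]
grip_width: 0.993
t 15.70 pos [406.  207.6 146.3] F [ 0.2 -0.7  0.6] g 0.993
x [ 0.001  0.001 -1.   ] y [-0.096  0.995  0.001] z [0.995 0.096 0.001]
tub 0.74 [407, 224, 24, 22] c 481 -270  size 57 57  ang -5.3 z 70
cave 0.87 [282, 162, 19, 24] c 686 73  size 58 52  ang -75.3 z 54
tub 0.66 [258, 167, 21, 18] c 484 -269  size 62 58  ang -5.9 z 67
magnet 0.58 [413, 219, 26, 26] c 406 304  size 61 49  ang 77.1 z 51
cave 0.83 [299, 239, 28, 33] c 691 77  size 59 56  ang -74.9 z 52
shift cur frame [26.  98.2  5.4]
ydir 71 rotvec [ 0.426  0.    -0.   ] shift in target frame [ 26.   91.7 -35.6]
ydir 251 rotvec [-2.716  0.     0.   ] shift in target frame [ 26.  -91.7  35.6]
q [-0.79  0.02  0.23  2.01 -0.01  1.11  1.1 ]
```

View pics/t5.png

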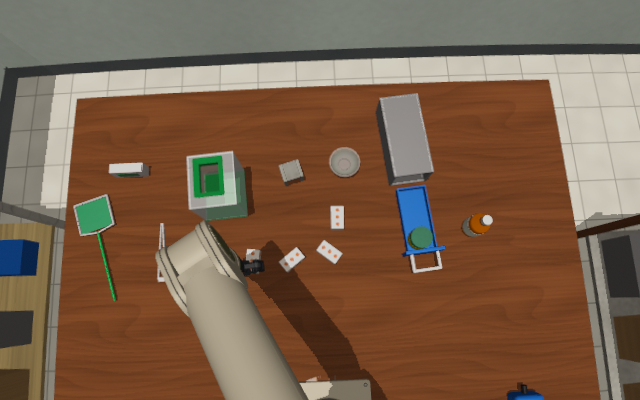

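```bash
python3 -m handwheel '0 0 0 0.142 0 0 85;0 0 0 0.142 0 0 85;0 0 0 0.142 0 0 85;0 31 -12 0 0 0 85;0 31 -12 0 0 0 85;0 30 -12 0 0 0 85;25 0 0 0 0 0 85;0 0 0 0 0 0 85'
python3 - <<'E'
from H import *
st()
goto([403,303,24],71)
c=cams.camera("scene"); cv2.imwrite("pics/s6.png",cv2.resize(c["color"][130:280,360:500],None,fx=4,fy=4))
E
```

```text
clock: 16.9
position: [0.4011, 0.3032, 0.1185]
ee_rot: [0.115, 0.698, -0.117, 0.697]
ft_force: [-0.5, -1.7, -0.1]
grip_width: 1.0
t 16.90 pos [401.1 303.2 118.5] F [-0.5 -1.7 -0.1] g 1.000
x [-0.003 -0.003 -1.   ] y [ 0.324  0.946 -0.004] z [ 0.946 -0.324 -0.002]
shift cur frame [94.5  0.8  2. ]
ydir 71 rotvec [ 0.002 -0.002  0.004] shift in target frame [94.5  0.5  1.8]
ydir 251 rotvec [-3.14e+00 -6.00e-03 -3.00e-03] shift in target frame [94.5 -0.5 -1.8]
q [-0.89  0.16  0.16  1.92 -0.03  1.06  0.53]
```

View pics/s6.png

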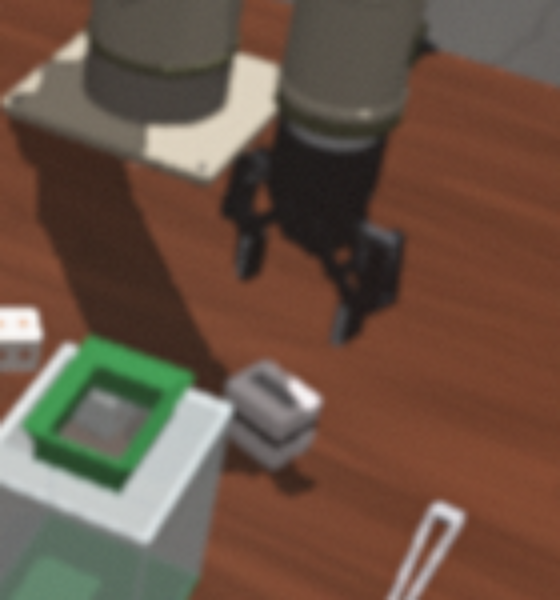

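```bash
python3 -m handwheel '35 0 2 0 0 0 85;35 0 0 0 0 0 85;24 0 0 0 0 0 85;0 0 0 0 0 0 85;0 0 0 0 0 0 50;0 0 0 0 0 0 50;0 0 0 0 0 0 50;0 0 0 0 0 0 50' 50
python3 -m handwheel '-20 0 0 0 0 0 50;-40 0 0 0 0 0 50;-40 0 0 0 0 0 50;0 0 0 -0.14 0 0 50;0 0 0 -0.14 0 0 50;0 0 0 -0.14 0 0 50;0 0 0 0 0 0 50'
python3 - <<'E'
from H import *
st()
s,w=516,-315
print(goto([s*.9962-w*.0872, s*.0872+w*.9962,130],95))
E
```

```text
clock: 17.75
position: [0.4055, 0.3045, 0.0292]
ee_rot: [0.117, 0.697, -0.115, 0.698]
ft_force: [-0.8, -1.6, 7.6]
grip_width: 0.691
clock: 18.45
position: [0.4045, 0.304, 0.1282]
ee_rot: [-0.032, 0.706, 0.033, 0.707]
ft_force: [-0.0, 0.6, -0.9]
grip_width: 0.688
t 18.45 pos [404.5 304.  128.2] F [-0.   0.6 -0.9] g 0.688
x [ 0.001  0.001 -1.   ] y [-0.092  0.996  0.001] z [0.996 0.092 0.001]
shift cur frame [  -2.5 -583.    83.7]
ydir 95 rotvec [ 0.005  0.001 -0.001] shift in target frame [  -1.8 -582.6   86.6]
ydir 275 rotvec [-3.137e+00  2.000e-03  2.000e-03] shift in target frame [ -1.8 582.6 -86.6]
q [-0.86  0.15  0.13  1.91 -0.02  1.08  0.95]
None
```

```bash
python3 -m handwheel '0 -44 6.6 0 0 0 50;0 -45 6.6 0 0 0 50;0 -45 6.6 0 0 0 50;0 -45 6.6 0 0 0 50;0 -45 6.6 0 0 0 50;0 -45 6.6 0 0 0 50;0 -45 6.6 0 0 0 50;0 -45 6.6 0 0 0 50'
python3 -m handwheel '0 -45 6.6 0 0 0 50;0 -45 6.6 0 0 0 50;0 -45 6.6 0 0 0 50;0 -45 6.6 0 0 0 50;0 -44 7 0 0 0 50;0 0 0 0 0 0 50;0 0 0 0 0 0 50'
python3 - <<'E'
from H import *
st()
s,w=516,-315
goto([s*.9962-w*.0872, s*.0872+w*.9962,70],95)
c,o=look("scene",["tub","magnet","tray"],"s7")
for t in o: print(t,[ (round(x[0],2),[round(float(v),1) for v in rect(x[2])]) for x in o[t][:1]])
c=cams.camera("scene"); cv2.imwrite("pics/s7.png",cv2.resize(c["color"][110:260,160:340],None,fx=4,fy=4))
E
```

```text
clock: 19.25
position: [0.4894, -0.0507, 0.1278]
ee_rot: [-0.03, 0.706, 0.03, 0.707]
ft_force: [0.5, 0.2, -0.9]
grip_width: 0.69
clock: 19.95
position: [0.5422, -0.2702, 0.1271]
ee_rot: [-0.03, 0.707, 0.03, 0.706]
ft_force: [-0.1, 0.7, -0.8]
grip_width: 0.685
t 19.95 pos [ 542.2 -270.2  127.1] F [-0.1  0.7 -0.8] g 0.685
x [-0. -0. -1.] y [-0.084  0.996 -0.   ] z [ 0.996  0.084 -0.   ]
shift cur frame [57.1  1.4 -0.6]
ydir 95 rotvec [-0.003 -0.     0.   ] shift in target frame [57.1  1.4 -0.6]
ydir 275 rotvec [3.139 0.    0.   ] shift in target frame [57.1 -1.4  0.6]
q [-0.07  0.41  0.58  1.67 -0.24  1.14  2.23]
tub [(0.62, [483.1, -261.1, 61.3, 38.5, 17.8, 67.0])]
magnet [(0.51, [545.2, -268.2, 59.3, 46.9, 88.5, 147.1])]
tray [(0.57, [508.5, -231.0, 268.5, 79.6, 26.3, 46.1])]
```

View pics/s7.png

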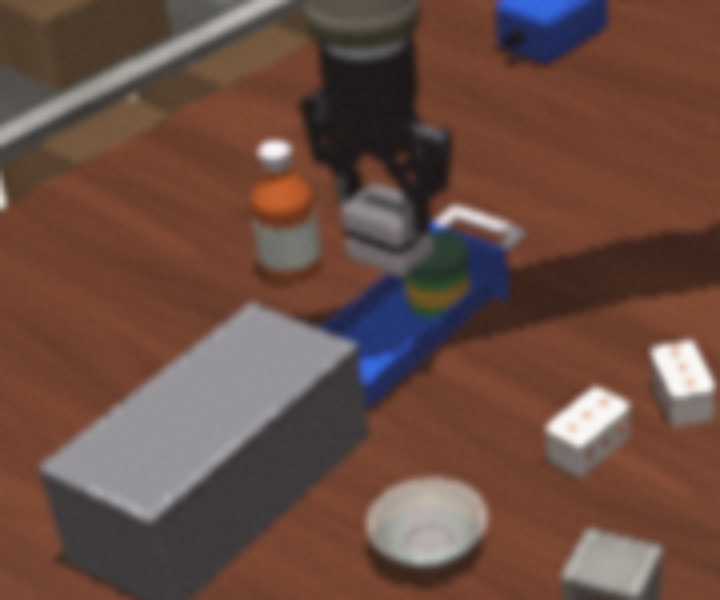

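```bash
python3 -m handwheel '20 1 0 0 0 0 50;20 0 0 0 0 0 50;20 0 0 0 0 0 50;10 0 0 0 0 0 50;0 0 0 0 0 0 50;0 0 0 0 0 0 50'
python3 - <<'E'
from H import *
st()
s,w=516,-315
goto([s*.9962-w*.0872, s*.0872+w*.9962,43],95)
E
```

```text
clock: 20.8
position: [0.5428, -0.2679, 0.0576]
ee_rot: [-0.032, 0.706, 0.032, 0.707]
ft_force: [0.0, -0.5, -0.6]
grip_width: 0.69
t 20.80 pos [ 542.8 -267.9   57.6] F [ 0.  -0.5 -0.6] g 0.690
x [ 0.001 -0.    -1.   ] y [-0.09   0.996 -0.   ] z [0.996 0.09  0.001]
shift cur frame [14.6 -0.8 -1.4]
ydir 95 rotvec [0.003 0.001 0.   ] shift in target frame [14.6 -0.8 -1.4]
ydir 275 rotvec [-3.138e+00 -0.000e+00  1.000e-03] shift in target frame [14.6  0.8  1.4]
q [-0.05  0.49  0.55  1.73 -0.29  1.01  2.26]
```

```bash
python3 -m handwheel '8 -1 -1 0 0 0 50;5 0 0 0 0 0 50;2 0 0 0 0 0 50;0 0 0 0 0 0 50'
python3 -m handwheel '0 0 0 0 0 0 70;0 0 0 0 0 0 75;0 0 0 0 0 0 75;-30 0 0 0 0 0 75;-40 0 0 0 0 0 80;-40 40 8 0 0 0 80;0 45 13 0 0 0 80;0 45 13 0 0 0 80'
python3 -m handwheel '0 40 13 0 0 0 85;0 40 13 0 0 0 85;0 40 13 0 0 0 85;0 40 13 0 0 0 85;0 0 0 -0.09 0 0 85;0 0 0 -0.09 0 0 85;0 0 0 0 0 0 85'
python3 - <<'E'
from H import *
st()
report("top",["tub","magnet","cave"],"t8",.4)
report("scene",["tub","magnet","cave"],"s8",.4)
goto([689,75,110],105)
E
```

```text
clock: 21.2
position: [0.5428, -0.2692, 0.0432]
ee_rot: [-0.032, 0.705, 0.032, 0.707]
ft_force: [-0.0, 1.6, 9.3]
grip_width: 0.69
clock: 22.0
position: [0.5636, -0.1408, 0.1482]
ee_rot: [-0.031, 0.706, 0.031, 0.707]
ft_force: [0.0, 0.8, -0.3]
grip_width: 0.94
clock: 22.7
position: [0.6003, 0.0226, 0.1466]
ee_rot: [-0.096, 0.701, 0.096, 0.7]
ft_force: [0.2, 0.1, -0.4]
grip_width: 0.994
t 22.70 pos [600.3  22.6 146.6] F [ 0.2  0.1 -0.4] g 0.994
x [-0. -0. -1.] y [-0.269  0.963  0.   ] z [ 0.963  0.269 -0.   ]
tub 0.8 [408, 222, 23, 24] c 482 -272  size 59 57  ang -78.0 z 70
magnet 0.89 [401, 205, 27, 22] c 539 -268  size 61 45  ang -85.1 z 66
tub 0.66 [259, 165, 20, 24] c 488 -272  size 74 61  ang 5.1 z 67
magnet 0.69 [352, 213, 65, 95] c 639 272  size 99 70  ang 3.5 z 188
magnet 0.53 [249, 177, 16, 21] c 547 -264  size 57 42  ang -86.3 z 63
cave 0.71 [300, 239, 26, 33] c 691 77  size 59 55  ang -74.5 z 52
cave 0.59 [245, 164, 45, 43] c 442 -280  size 98 55  ang -67.8 z 55
shift cur frame [36.9 27.3 99.4]
ydir 105 rotvec [ 0.007  0.    -0.   ] shift in target frame [36.8 28.  99.2]
ydir 285 rotvec [-3.134  0.     0.   ] shift in target frame [ 36.8 -28.  -99.2]
q [-0.47  0.35  0.44  1.66 -0.16  1.17  1.85]
```

View pics/t8.png

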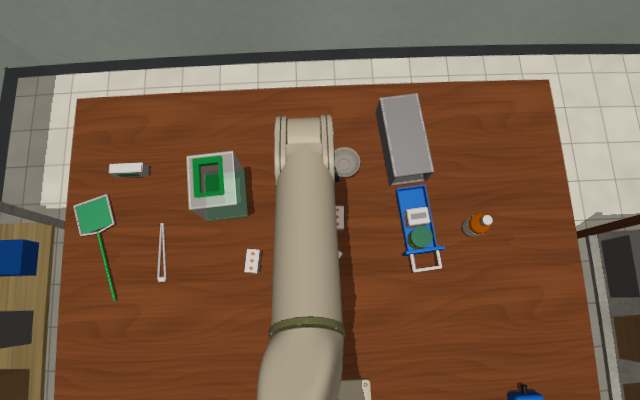

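```bash
python3 -m handwheel '0 9 33 0 0 0 85;0 9 33 0 0 0 85;17 10 33 0 0 0 85;20 0 0 0 0 0 85;0 0 0 0 0 0 85;0 0 0 0 0 0 85'
python3 - <<'E'
from H import *
st()
goto([689,75,26],105)
c=cams.camera("scene"); cv2.imwrite("pics/s9.png",cv2.resize(c["color"][150:300,240:400],None,fx=4,fy=4))
E
```

```text
clock: 23.7
position: [0.688, 0.0751, 0.11]
ee_rot: [-0.095, 0.701, 0.095, 0.7]
ft_force: [1.2, -0.3, 1.0]
grip_width: 0.997
t 23.70 pos [688.   75.1 110. ] F [ 1.2 -0.3  1. ] g 0.997
x [-0.001 -0.001 -1.   ] y [-0.266  0.964 -0.   ] z [ 0.964  0.266 -0.001]
shift cur frame [84.  -0.3  1. ]
ydir 105 rotvec [ 0.007 -0.001  0.   ] shift in target frame [84.  -0.3  0.9]
ydir 285 rotvec [-3.134e+00 -1.000e-03 -1.000e-03] shift in target frame [84.   0.3 -0.9]
q [-0.46  0.58  0.41  1.42 -0.24  1.19  1.82]
```

View pics/s9.png

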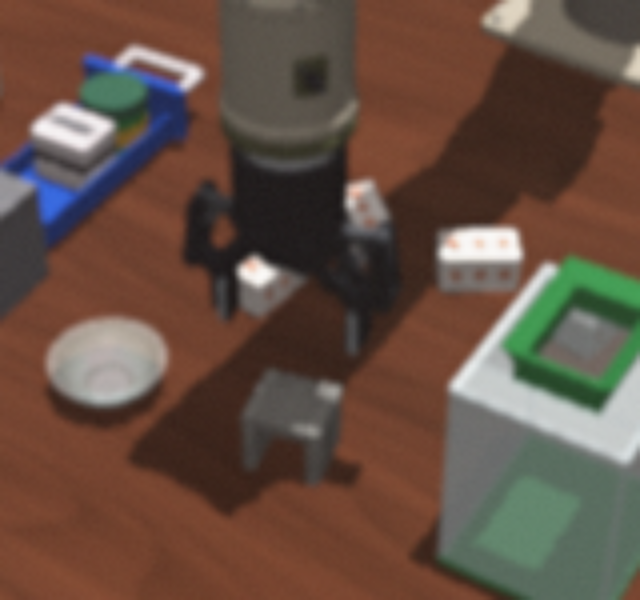

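```bash
python3 -m handwheel '30 0 1 0 0 0 85;30 0 0 0 0 0 85;23 0 0 0 0 0 85;0 0 0 0 0 0 85;0 0 0 0 0 0 50;0 0 0 0 0 0 50;0 0 0 0 0 0 50;0 0 0 0 0 0 50' 50
python3 -m handwheel '-20 0 0 0 0 0 50;-40 0 0 0 0 0 50;-40 0 0 0 0 0 50;0 0 0 0.09 0 0 50;0 0 0 0.09 0 0 50;0 0 0 0 0 0 50;0 0 0 0 0 0 50'
python3 - <<'E'
from H import *
st()
s,w=570,-315
print(goto([s*.9962-w*.0872, s*.0872+w*.9962,130],95))
E
```

```text
clock: 24.55
position: [0.691, 0.0762, 0.0298]
ee_rot: [-0.095, 0.699, 0.095, 0.702]
ft_force: [-0.3, -0.8, 8.0]
grip_width: 0.663
clock: 25.25
position: [0.6893, 0.0761, 0.1273]
ee_rot: [-0.033, 0.706, 0.033, 0.706]
ft_force: [0.2, 0.5, -1.8]
grip_width: 0.669
t 25.25 pos [689.3  76.1 127.3] F [ 0.2  0.5 -1.8] g 0.669
x [ 0.  0. -1.] y [-0.093  0.996  0.   ] z [0.996 0.093 0.   ]
shift cur frame [  -2.8 -330.  -125.2]
ydir 95 rotvec [ 0.006  0.    -0.   ] shift in target frame [  -2.7 -330.7 -123.3]
ydir 275 rotvec [-3.136e+00  0.000e+00  1.000e-03] shift in target frame [ -2.7 330.7 123.3]
q [-0.48  0.58  0.45  1.4  -0.25  1.22  1.65]
None
```

```bash
python3 -m handwheel '-5 -15 -40 0 0 0 50;0 -15 -41 0 0 0 50;0 -16 -42 0 0 0 50;0 -40 0 0 0 0 50;0 -40 0 0 0 0 50;0 -40 0 0 0 0 50;0 -40 0 0 0 0 50;0 -40 0 0 0 0 50'
python3 -m handwheel '0 -40 0 0 0 0 50;0 -45 0 0 0 0 50;0 0 0 0 0 0 50;0 0 0 0 0 0 50'
python3 - <<'E'
from H import *
st()
s,w=570,-315
goto([s*.9962-w*.0872, s*.0872+w*.9962,44],95)
c,o=look("scene",["tub","magnet","cave"])
for t in o: print(t,[ (round(x[0],2),[round(float(v),1) for v in rect(x[2])]) for x in o[t][:2]])
c=cams.camera("scene"); cv2.imwrite("pics/s10.png",cv2.resize(c["color"][110:260,160:340],None,fx=4,fy=4))
E
```

```text
clock: 26.05
position: [0.589, -0.1815, 0.1321]
ee_rot: [-0.033, 0.706, 0.033, 0.706]
ft_force: [-0.1, 0.6, -2.0]
grip_width: 0.665
clock: 26.45
position: [0.596, -0.2662, 0.1316]
ee_rot: [-0.032, 0.707, 0.031, 0.706]
ft_force: [0.2, 1.2, -2.2]
grip_width: 0.672
t 26.45 pos [ 596.  -266.2  131.6] F [ 0.2  1.2 -2.2] g 0.672
x [-0.001 -0.    -1.   ] y [-0.089  0.996 -0.   ] z [ 0.996  0.089 -0.001]
shift cur frame [87.6  2.2 -0.5]
ydir 95 rotvec [ 0.002 -0.001  0.   ] shift in target frame [87.6  2.2 -0.5]
ydir 275 rotvec [-3.139e+00 -0.000e+00 -1.000e-03] shift in target frame [87.6 -2.2  0.5]
q [-0.07  0.51  0.57  1.53 -0.29  1.19  2.21]
tub [(0.61, [462.0, -20.7, 65.9, 35.2, 51.8, 33.3])]
magnet [(0.86, [545.3, -256.9, 44.7, 38.5, 3.5, 62.8])]
cave [(0.58, [531.7, -423.4, 30.6, 14.4, -80.6, 85.8]), (0.56, [596.9, -266.0, 58.2, 53.6, -80.7, 153.3])]
```

View pics/s10.png

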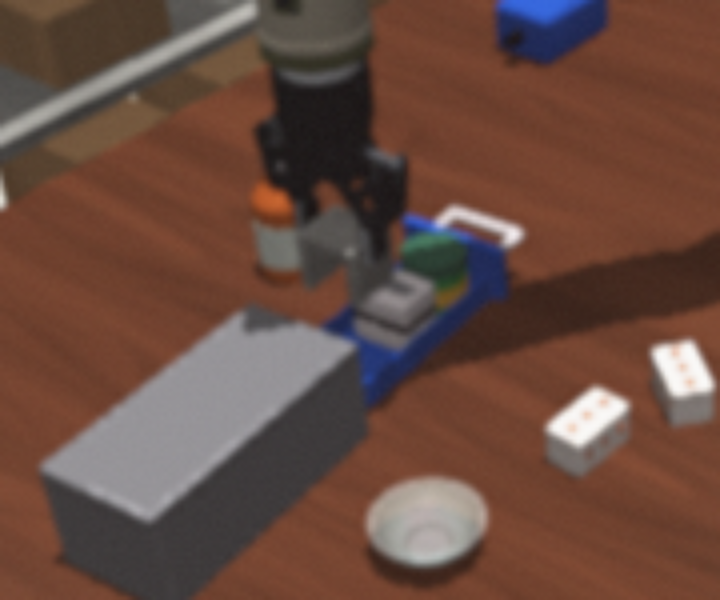

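```bash
python3 -m handwheel '20 3 0 0 0 0 50;20 0 0 0 0 0 50;20 0 0 0 0 0 50;10 0 0 0 0 0 50;0 0 0 0 0 0 50;0 0 0 0 0 0 50'
python3 - <<'E'
from H import *
st()
s,w=570,-315
goto([s*.9962-w*.0872, s*.0872+w*.9962,44],95)
E
```

```text
clock: 27.3
position: [0.5968, -0.2615, 0.0626]
ee_rot: [-0.032, 0.706, 0.032, 0.707]
ft_force: [0.8, -0.4, -1.1]
grip_width: 0.671
t 27.30 pos [ 596.8 -261.5   62.6] F [ 0.8 -0.4 -1.1] g 0.671
x [ 0.001 -0.    -1.   ] y [-0.091  0.996 -0.   ] z [0.996 0.091 0.001]
shift cur frame [18.6 -2.4 -1.8]
ydir 95 rotvec [0.003 0.001 0.   ] shift in target frame [18.6 -2.4 -1.8]
ydir 275 rotvec [-3.138e+00 -0.000e+00  1.000e-03] shift in target frame [18.6  2.4  1.8]
q [-0.06  0.57  0.54  1.59 -0.33  1.07  2.23]
```

```bash
python3 -m handwheel '0 -3 -1 0 0 0 50;8 0 0 0 0 0 50;6 0 0 0 0 0 50;4 0 0 0 0 0 50;0 0 0 0 0 0 50'
python3 - <<'E'
from H import *
st()
E
```

```text
clock: 27.8
position: [0.5961, -0.2646, 0.0439]
ee_rot: [-0.032, 0.706, 0.032, 0.707]
ft_force: [-0.4, -0.3, -2.1]
grip_width: 0.667
t 27.80 pos [ 596.1 -264.6   43.9] F [-0.4 -0.3 -2.1] g 0.667
x [ 0.001  0.    -1.   ] y [-0.09   0.996  0.   ] z [0.996 0.09  0.001]
```

```bash
python3 -m handwheel '2 0 0 0 0 0 50;0 0 0 0 0 0 70;0 0 0 0 0 0 75;0 0 0 0 0 0 75;-30 0 0 0 0 0 75;-40 0 0 0 0 0 80;-30 0 -40 0 0 0 80;0 30 -40 0 0 0 80'
python3 -m handwheel '0 40 -30 0.14 0 0 60;0 40 -30 0.14 0 0 60;0 40 0 0.14 0 0 60;0 0 0 0.14 0 0 36;0 0 0 0.14 0 0 36;0 0 0 0.14 0 0 36;0 0 0 0.14 0 0 36;0 0 0 0.14 0 0 36'
python3 -m handwheel '0 0 0 0.14 0 0 60;0 0 0 0.14 0 0 60;0 0 0 0.14 0 0 60;0 0 0 0.03 0 0 36;0 0 0 0 0 0 36'
python3 - <<'E'
from H import *
st()
report("top",["tub","magnet","cave"],"t11",.4)
report("scene",["tub","magnet","cave","tray"],"s11",.4)
c=cams.camera("top"); cv2.imwrite("pics/t11.png",cv2.resize(c["color"][150:290,350:500],None,fx=4,fy=4))
c=cams.camera("scene"); cv2.imwrite("pics/s11.png",cv2.resize(c["color"][110:260,160:340],None,fx=4,fy=4))
goto([396,-285,110],5)
E
```

```text
clock: 28.6
position: [0.5137, -0.2468, 0.1457]
ee_rot: [-0.032, 0.704, 0.029, 0.708]
ft_force: [0.9, -0.4, 0.7]
grip_width: 0.935
clock: 29.4
position: [0.4633, -0.134, 0.1422]
ee_rot: [0.339, 0.62, -0.34, 0.62]
ft_force: [0.7, 1.2, -0.2]
grip_width: 0.422
clock: 29.9
position: [0.4634, -0.1339, 0.1422]
ee_rot: [0.467, 0.531, -0.467, 0.531]
ft_force: [0.2, -0.2, 0.0]
grip_width: 0.419
t 29.90 pos [ 463.4 -133.9  142.2] F [ 0.2 -0.2  0. ] g 0.419
x [-0. -0. -1.] y [ 0.992  0.127 -0.   ] z [ 0.127 -0.992  0.   ]
tub 0.61 [260, 168, 22, 20] c 491 -272  size 60 58  ang 86.3 z 67
magnet 0.76 [249, 179, 19, 14] c 548 -266  size 58 52  ang -83.9 z 63
cave 0.58 [237, 183, 24, 23] c 597 -262  size 61 55  ang -85.3 z 65
shift cur frame [ 32.3 -85.9 141.5]
ydir 5 rotvec [0.038 0.    0.   ] shift in target frame [ 32.2 -80.4 144.7]
ydir 185 rotvec [-3.103 -0.     0.   ] shift in target frame [  32.2   80.4 -144.7]
q [-0.45  0.09  0.68  1.97 -0.06  1.1   0.38]
```

View pics/t11.png

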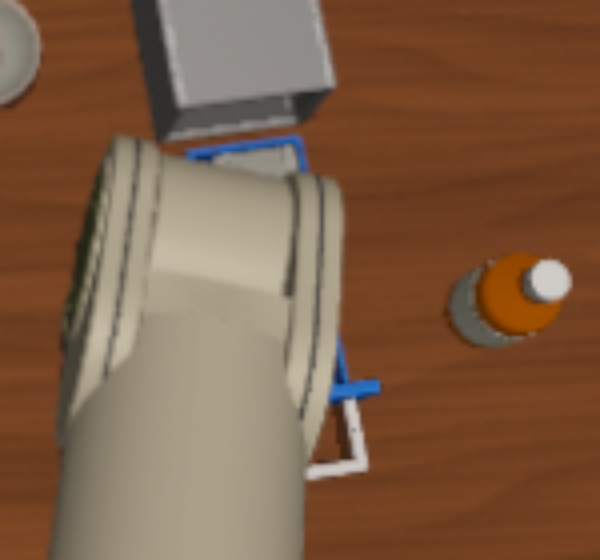

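View pics/s11.png

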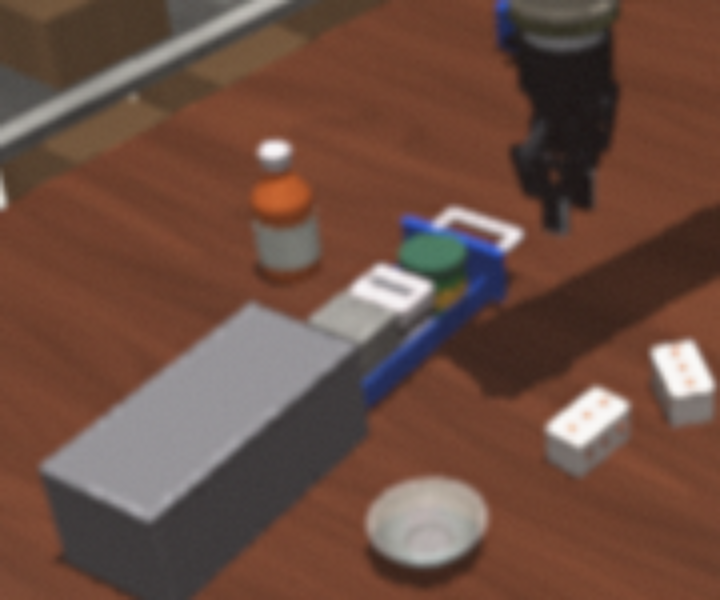

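```bash
python3 - <<'E'
from H import *
e=np.array([np.cos(np.radians(5)),np.sin(np.radians(5))]); n=np.array([-e[1],e[0]])
c,o=look("scene",["tray"])
for cf,b,P in o["tray"][:1]:
    Q=P[(P[:,2]>.035)&(P[:,2]<.057)]; s=Q[:,:2]@e*1000; w=Q[:,:2]@n*1000
    print(cf,np.histogram(s,bins=np.arange(340,440,5)))
    m=(s<s.min()+20); print(s.min(),np.percentile(w[m],[1,99]))
    F=P[P[:,2]>.056]; print("panel",np.percentile(F[:,:2]@e*1000,[1,20,50,80]))
E
python3 -m handwheel '0 0 0 0.038 0 0 36;0 -20 36 0 0 0 36;10 -20 36 0 0 0 36;10 -20 36 0 0 0 36;10 -20 36 0 0 0 36;0 0 0 0 0 0 36;0 0 0 0 0 0 36'
python3 - <<'E'
from H import *
st()
goto([396,-285,33],5)
c=cams.camera("scene"); cv2.imwrite("pics/s12.png",cv2.resize(c["color"][90:240,190:340],None,fx=4,fy=4))
E
```

```text
0.97 (array([ 0,  0,  0,  0,  0,  1,  7, 17, 22,  5,  5,  6,  3,  0,  0,  0,  1,
       30, 28]), array([340, 345, 350, 355, 360, 365, 370, 375, 380, 385, 390, 395, 400,
       405, 410, 415, 420, 425, 430, 435]))
369.6275402610695 [-352.49708607 -275.72926445]
panel [421.23828587 423.9216342  428.52590243 431.5739047 ]
clock: 31.25
position: [0.3958, -0.2849, 0.1121]
ee_rot: [0.478, 0.521, -0.478, 0.521]
ft_force: [0.3, 0.4, 0.5]
grip_width: 0.424
t 31.25 pos [ 395.8 -284.9  112.1] F [0.3 0.4 0.5] g 0.424
x [-0.001 -0.    -1.   ] y [ 0.996  0.085 -0.001] z [ 0.085 -0.996  0.   ]
shift cur frame [79.1  0.3  0.1]
ydir 5 rotvec [-0.002  0.     0.001] shift in target frame [79.1  0.2  0.1]
ydir 185 rotvec [ 3.139e+00  1.000e-03 -0.000e+00] shift in target frame [79.1 -0.2 -0.1]
q [-0.22  0.16  0.82  1.99 -0.14  1.04  0.75]
```

View pics/s12.png

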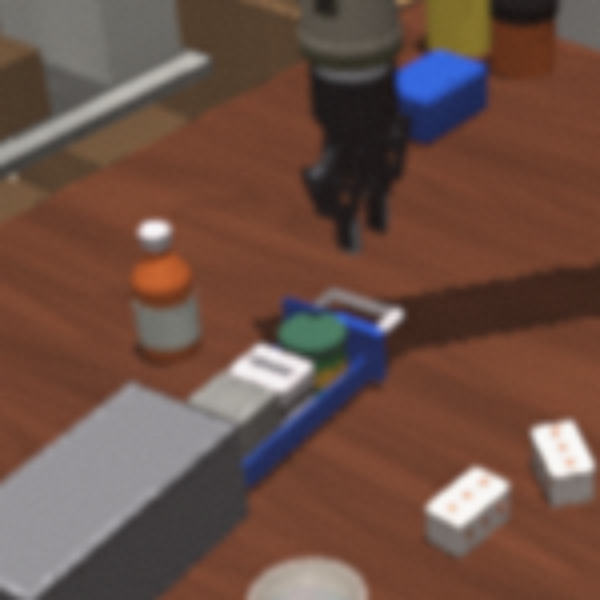

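```bash
python3 -m handwheel '26 4 0 0 0 0 36;26 0 0 0 0 0 36;24 0 0 0 0 0 36;0 0 0 0 0 0 36;0 0 0 0 0 0 0;0 0 0 0 0 0 0;0 0 0 0 0 0 0;0 0 0 0 0 0 0' 40
python3 - <<'E'
from H import *
st()
E
```

```text
clock: 32.1
position: [0.4013, -0.2838, 0.0375]
ee_rot: [0.478, 0.521, -0.477, 0.522]
ft_force: [-2.1, 3.6, 8.4]
grip_width: 0.1
t 32.10 pos [ 401.3 -283.8   37.5] F [-2.1  3.6  8.4] g 0.100
x [ 0.002  0.    -1.   ] y [0.996 0.088 0.002] z [ 0.088 -0.996 -0.   ]
```

```bash
python3 -m handwheel '0 5 0 0 0 0 0;0 10 0 0 0 0 0;0 15 0 0 0 0 0;0 18 0 0 0 0 0;0 18 0 0 0 0 0;0 18 0 0 0 0 0;0 18 0 0 0 0 0;0 18 0 0 0 0 0'
python3 -m handwheel '0 18 0 0 0 0 0;0 16 0 0 0 0 0;0 12 0 0 0 0 0;0 8 0 0 0 0 0;0 6 0 0 0 0 0;0 4 0 0 0 0 0;0 0 0 0 0 0 0'
python3 - <<'E'
from H import *
st()
E
```

```text
clock: 32.9
position: [0.5212, -0.2726, 0.0375]
ee_rot: [0.478, 0.522, -0.477, 0.521]
ft_force: [-2.9, 3.4, 8.8]
grip_width: 0.097
clock: 33.6
position: [0.5855, -0.2665, 0.0376]
ee_rot: [0.478, 0.521, -0.476, 0.522]
ft_force: [0.8, 4.0, 4.9]
grip_width: 0.098
t 33.60 pos [ 585.5 -266.5   37.6] F [0.8 4.  4.9] g 0.098
x [ 0.002  0.001 -1.   ] y [0.996 0.089 0.002] z [ 0.089 -0.996 -0.001]
```

```bash
python3 -m handwheel '0 4 0 0 0 0 0;0 3 0 0 0 0 0;0 2 0 0 0 0 0;0 0 0 0 0 0 0'
python3 -m handwheel '0 2 0 0 0 0 0;0 2 0 0 0 0 0;0 0 0 0 0 0 0'
```

```text
clock: 34.0
position: [0.594, -0.2657, 0.0376]
ee_rot: [0.478, 0.522, -0.477, 0.522]
ft_force: [-0.2, 5.4, 5.6]
grip_width: 0.096
clock: 34.3
position: [0.5956, -0.2656, 0.0375]
ee_rot: [0.478, 0.523, -0.478, 0.52]
ft_force: [-12.1, 6.9, 15.0]
grip_width: 0.095
```

```bash
python3 -m handwheel '0 2 0 0 0 0 0;0 0 0 0 0 0 0'
python3 -m handwheel '0 -3 0 0 0 0 0;0 0 0 0 0 0 36;0 0 0 0 0 0 36;0 0 0 0 0 0 36;-20 0 0 0 0 0 36;-40 0 0 0 0 0 36;-40 0 0 0 0 0 36;0 -10 -40 0 0 0 40'
python3 -m handwheel '0 -10 -44 0 0 0 60;0 0 -40 0 0 0 60;0 0 -40 0 0 0 60;0 0 0 0 0 0 60'
python3 - <<'E'
from H import *
st()
report("top",["block1","unit","tray"],"t13",.3)
report("scene",["block1","tray","jar"],"s13",.3)
goto([554,-50,110],5)
E
```

```text
clock: 34.5
position: [0.5956, -0.2656, 0.0375]
ee_rot: [0.477, 0.524, -0.478, 0.519]
ft_force: [-20.0, 10.0, 21.8]
grip_width: 0.094
clock: 35.3
position: [0.5842, -0.2346, 0.1424]
ee_rot: [0.48, 0.516, -0.479, 0.523]
ft_force: [0.6, -0.4, 0.4]
grip_width: 0.465
clock: 35.7
position: [0.5618, -0.0985, 0.136]
ee_rot: [0.476, 0.524, -0.475, 0.522]
ft_force: [0.7, -0.0, 0.3]
grip_width: 0.706
t 35.70 pos [561.8 -98.5 136. ] F [ 0.7 -0.   0.3] g 0.706
x [-0.     0.003 -1.   ] y [0.995 0.095 0.   ] z [ 0.095 -0.995 -0.003]
block1 0.83 [294, 263, 24, 24] c 400 46  size 64 36  ang -52.6 z 36
block1 0.68 [245, 248, 15, 25] c 440 189  size 64 36  ang -6.5 z 36
block1 0.67 [315, 242, 10, 10] c 469 -7  size 33 22  ang -40.8 z 36
block1 0.53 [332, 203, 5, 16] c 563 -40  size 47 11  ang -3.0 z 36
unit 0.55 [377, 92, 55, 108] c 765 -250  size 239 113  ang 5.7 z 95
tray 0.65 [399, 175, 30, 25] c 643 -276  size 75 11  ang -84.9 z 64
block1 0.84 [292, 208, 23, 21] c 557 -49  size 65 40  ang -1.2 z 34
block1 0.8 [320, 199, 19, 20] c 462 -21  size 69 37  ang 48.6 z 33
block1 0.54 [346, 196, 22, 14] c 404 49  size 62 41  ang -51.1 z 33
tray 0.61 [256, 195, 0, 3] c 604 -230  size 20 7  ang 44.7 z 49
jar 0.94 [350, 214, 68, 93] c 640 273  size 96 74  ang 6.4 z 188
shift cur frame [ 26.2  -2.4 -57. ]
ydir 5 rotvec [-0.002  0.001  0.   ] shift in target frame [ 26.2  -2.3 -57. ]
ydir 185 rotvec [ 3.14e+00  0.00e+00 -1.00e-03] shift in target frame [26.2  2.3 57. ]
q [-0.49  0.34  0.72  1.76 -0.25  1.14  0.39]
```

View pics/s13.png

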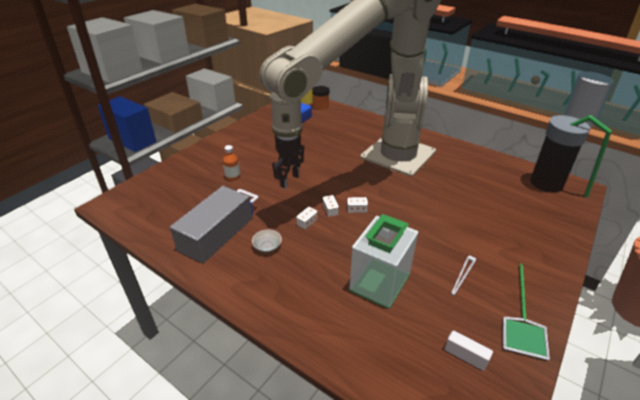

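View pics/t13.png

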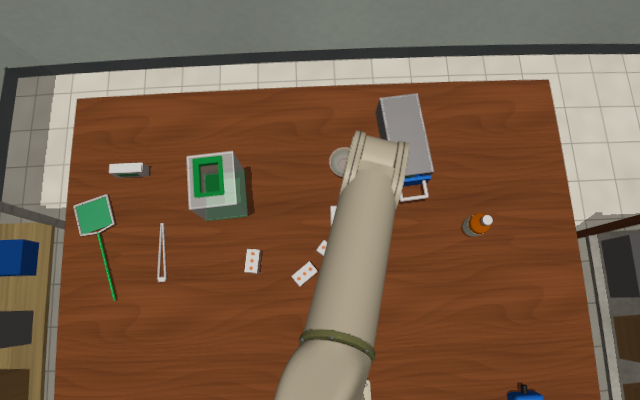

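```bash
python3 -m handwheel '0 0 -19 -0.144 0 0 60;0 0 0 -0.144 0 0 60;0 0 0 -0.144 0 0 60;0 0 0 -0.144 0 0 60;0 0 0 -0.144 0 0 60;0 0 0 -0.144 0 0 60;0 0 0 -0.144 0 0 60;0 0 0 -0.144 0 0 60'
python3 -m handwheel '0 0 0 -0.144 0 0 60;0 0 0 -0.144 0 0 60;0 0 0 0 0 0 60'
python3 - <<'E'
from H import *
st()
goto([556,-49,90],87.5)
E
```

```text
clock: 36.9
position: [0.5596, -0.0871, 0.1361]
ee_rot: [0.115, 0.698, -0.115, 0.698]
ft_force: [-0.7, -0.4, 0.2]
grip_width: 0.704
clock: 37.2
position: [0.5596, -0.0871, 0.1362]
ee_rot: [0.015, 0.707, -0.015, 0.707]
ft_force: [-1.0, -0.2, 0.1]
grip_width: 0.701
t 37.20 pos [559.6 -87.1 136.2] F [-1.  -0.2  0.1] g 0.701
x [-0. -0. -1.] y [ 0.042  0.999 -0.   ] z [ 0.999 -0.042 -0.   ]
shift cur frame [46.2 37.9 -5.2]
ydir 87.5 rotvec [ 0.001 -0.     0.   ] shift in target frame [46.2 37.9 -5.3]
ydir 267.5 rotvec [-3.14 -0.   -0.  ] shift in target frame [ 46.2 -37.9   5.3]
q [-0.33  0.29  0.48  1.76 -0.15  1.12  1.72]
```

```bash
python3 -m handwheel '15 19 -3 0 0 0 62;15 19 -2 0 0 0 62;30 0 0 0 0 0 62;30 0 0 0 0 0 62;0 0 0 0 0 0 62;0 0 0 0 0 0 62'
python3 - <<'E'
from H import *
st()
goto([556,-49,10],87.5)
c=cams.camera("scene"); cv2.imwrite("pics/s14.png",cv2.resize(c["color"][150:280,240:380],None,fx=4,fy=4))
E
```

```text
clock: 37.8
position: [0.5564, -0.0487, 0.0466]
ee_rot: [0.016, 0.707, -0.017, 0.707]
ft_force: [0.1, -0.1, 1.3]
grip_width: 0.73
t 37.80 pos [556.4 -48.7  46.6] F [ 0.1 -0.1  1.3] g 0.730
x [-0.001 -0.001 -1.   ] y [ 0.047  0.999 -0.001] z [ 0.999 -0.047 -0.001]
shift cur frame [36.6 -0.3 -0.3]
ydir 87.5 rotvec [-0.003 -0.001  0.001] shift in target frame [36.6 -0.3 -0.4]
ydir 267.5 rotvec [3.138e+00 1.000e-03 1.000e-03] shift in target frame [36.6  0.3  0.4]
q [-0.36  0.39  0.44  1.85 -0.2   0.94  1.69]
```

View pics/s14.png

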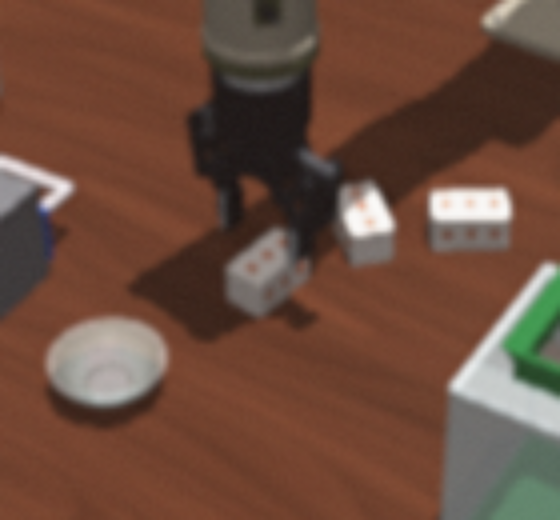

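```bash
python3 -m handwheel '18 0 0 0 0 0 62;17 0 0 0 0 0 62;0 0 0 0 0 0 62;0 0 0 0 0 0 25;0 0 0 0 0 0 25;0 0 0 0 0 0 25;0 0 0 0 0 0 25;0 0 0 0 0 0 25' 40
python3 -m handwheel '-20 0 0 0 0 0 25;-40 0 0 0 0 0 25;-45 0 0 0 0 0 25;-45 0 0 -0.113 0 0 25;-45 0 0 0 0 0 25;-40 0 0 0 0 0 25;0 40 0 0 0 0 25;0 40 0 0 0 0 25'
python3 - <<'E'
from H import *
st()
goto([638.3,272,235],94)
E
```

```text
clock: 38.65
position: [0.5576, -0.0482, 0.013]
ee_rot: [0.016, 0.706, -0.015, 0.708]
ft_force: [-1.1, -0.1, 6.8]
grip_width: 0.413
clock: 39.45
position: [0.5515, 0.0314, 0.2489]
ee_rot: [-0.023, 0.705, 0.024, 0.708]
ft_force: [0.5, 0.7, -0.9]
grip_width: 0.411
t 39.45 pos [551.5  31.4 248.9] F [ 0.5  0.7 -0.9] g 0.411
x [ 0.004  0.001 -1.   ] y [-0.066  0.998  0.001] z [0.998 0.066 0.004]
shift cur frame [ 14.5 234.3 102.4]
ydir 94 rotvec [-0.004  0.004 -0.001] shift in target frame [ 13.9 233.9 103.4]
ydir 274 rotvec [ 3.138e+00 -1.000e-03 -7.000e-03] shift in target frame [  13.9 -233.9 -103.4]
q [-0.5   0.16  0.41  1.65 -0.06  1.34  1.55]
```

```bash
python3 -m handwheel '0 39 17 0 0 0 25;0 39 17 0 0 0 25;0 39 17 0 0 0 25;0 39 17 0 0 0 25;0 39 17 0 0 0 25;0 20 9 0 0 0 25;0 0 0 0 0 0 25;0 0 0 0 0 0 25'
python3 - <<'E'
from H import *
st()
goto([638.3,272,203],94)
c,o=look("scene",["block1"])
c2=cams.camera("scene"); cv2.imwrite("pics/s15.png",cv2.resize(c2["color"][150:300,320:460],None,fx=4,fy=4))
for cf,b,P in o["block1"][:4]: print(cf,b,rect(P))
E
```

```text
clock: 40.25
position: [0.6297, 0.2523, 0.2466]
ee_rot: [-0.025, 0.707, 0.024, 0.707]
ft_force: [0.4, -1.3, 0.2]
grip_width: 0.414
t 40.25 pos [629.7 252.3 246.6] F [ 0.4 -1.3  0.2] g 0.414
x [ 0.    -0.001 -1.   ] y [-0.069  0.998 -0.001] z [0.998 0.069 0.   ]
shift cur frame [43.5 19.1  9.9]
ydir 94 rotvec [-0.001  0.     0.001] shift in target frame [43.6 19.1  9.9]
ydir 274 rotvec [ 3.141e+00  1.000e-03 -0.000e+00] shift in target frame [ 43.6 -19.1  -9.9]
q [-0.67  0.45  0.31  1.29 -0.14  1.42  1.28]
0.63 [345.4, 198.3, 23.9, 11.6] (404.0661315917969, 49.33882141113281, 63.93290710449219, 43.03203582763672, -53.68983840942383, np.float64(33.184630332076416))
0.61 [369.4, 193.2, 22.2, 29.5] (629.3941650390625, 253.10772705078125, 64.38467407226562, 35.997276306152344, 6.710185527801514, np.float64(267.37251049906314))
0.61 [320.4, 198.3, 18.4, 20.5] (460.03314208984375, -21.014480590820312, 68.08001708984375, 37.08970642089844, 50.92449188232422, np.float64(33.440777247735866))
```

View pics/s15.png

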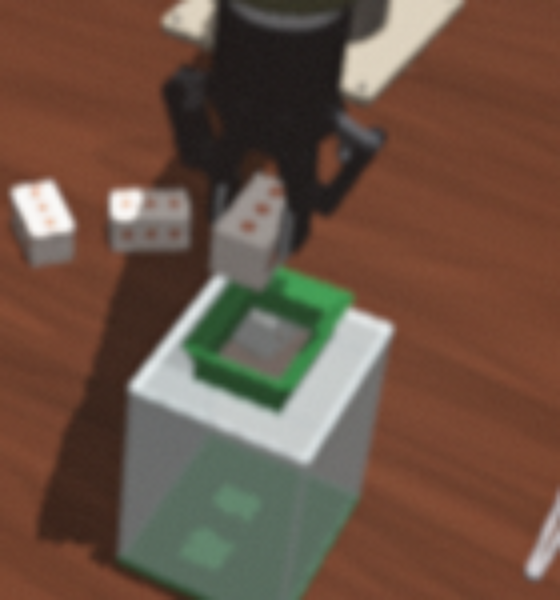

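```bash
python3 -m handwheel '0 20 11 0 0 0 25;0 0 0 0 0 0 25;0 0 0 0 0 0 25'
python3 - <<'E'
from H import *
st()
c2=cams.camera("scene"); cv2.imwrite("pics/s16.png",cv2.resize(c2["color"][150:300,320:460],None,fx=4,fy=4))
E
```

```text
clock: 40.7
position: [0.6392, 0.2727, 0.2464]
ee_rot: [-0.024, 0.707, 0.024, 0.707]
ft_force: [-0.3, -0.1, -0.6]
grip_width: 0.411
t 40.70 pos [639.2 272.7 246.4] F [-0.3 -0.1 -0.6] g 0.411
x [-0. -0. -1.] y [-0.069  0.998 -0.   ] z [ 0.998  0.069 -0.   ]
```

View pics/s16.png

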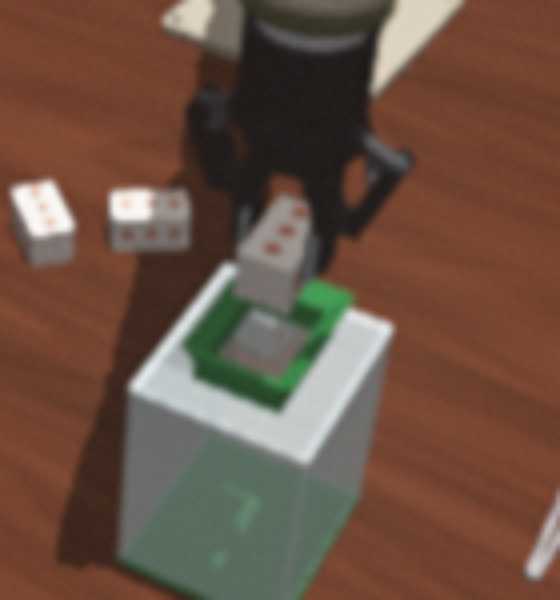

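```bash
python3 -m handwheel '20 0 0 0 0 0 25;12 0 0 0 0 0 25;8 0 0 0 0 0 25;3 0 0 0 0 0 25;0 0 0 0 0 0 25'
python3 - <<'E'
from H import *
st()
c2=cams.camera("scene"); cv2.imwrite("pics/s17.png",cv2.resize(c2["color"][150:300,320:460],None,fx=4,fy=4))
E
```

```text
clock: 41.25
position: [0.6392, 0.2732, 0.2031]
ee_rot: [-0.025, 0.707, 0.024, 0.707]
ft_force: [0.6, -0.8, -0.4]
grip_width: 0.415
t 41.25 pos [639.2 273.2 203.1] F [ 0.6 -0.8 -0.4] g 0.415
x [-0. -0. -1.] y [-0.069  0.998 -0.   ] z [ 0.998  0.069 -0.   ]
```

View pics/s17.png

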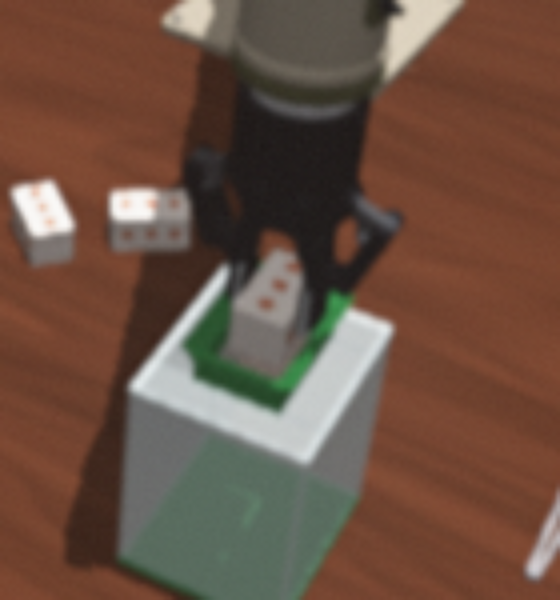

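```bash
python3 -m handwheel '0 0 0 0 0 0 50;0 0 0 0 0 0 50;0 0 0 0 0 0 50;-20 0 0 0 0 0 50;-40 0 0 0 0 0 55'
python3 - <<'E'
from H import *
st()
c2=cams.camera("scene"); cv2.imwrite("pics/s18.png",cv2.resize(c2["color"][150:300,320:460],None,fx=4,fy=4))
E
python3 -m handwheel '0 -10 -45 0.1 0 0 62;0 -10 -45 0.096 0 0 62;0 -20 -40 0 0 0 62;0 -20 -40 0 0 0 62;0 -10 -20 0 0 0 62;0 0 0 0 0 0 62'
python3 - <<'E'
from H import *
st()
report("top",["block1"],"t18",.4)
report("scene",["block1"],"s18b",.4)
goto([442,190.5,90],83)
E
```

```text
clock: 41.8
position: [0.6379, 0.273, 0.2607]
ee_rot: [-0.025, 0.709, 0.024, 0.705]
ft_force: [1.1, 0.9, -0.3]
grip_width: 0.645
t 41.80 pos [637.9 273.  260.7] F [ 1.1  0.9 -0.3] g 0.645
x [-0.005 -0.003 -1.   ] y [-0.07   0.998 -0.002] z [ 0.998  0.069 -0.005]
clock: 42.45
position: [0.4425, 0.2143, 0.2643]
ee_rot: [0.045, 0.705, -0.044, 0.706]
ft_force: [0.9, 0.5, -0.2]
grip_width: 0.727
t 42.45 pos [442.5 214.3 264.3] F [ 0.9  0.5 -0.2] g 0.727
x [ 0.001  0.002 -1.   ] y [0.125 0.992 0.002] z [ 0.992 -0.125  0.001]
block1 0.65 [315, 241, 26, 22] c 457 -23  size 62 36  ang 51.0 z 36
block1 0.61 [245, 251, 17, 21] c 440 189  size 63 36  ang -7.8 z 36
block1 0.51 [293, 264, 20, 23] c 399 47  size 62 36  ang -51.2 z 36
block1 0.69 [322, 198, 14, 18] c 462 -20  size 66 37  ang 51.5 z 34
block1 0.64 [345, 196, 21, 13] c 403 48  size 64 43  ang -54.6 z 33
shift cur frame [173.4 -24.6  -0. ]
ydir 83 rotvec [-0.005  0.    -0.   ] shift in target frame [ 1.734e+02 -2.460e+01 -1.000e-01]
ydir 263 rotvec [ 3.137e+00 -0.000e+00 -1.000e-03] shift in target frame [1.734e+02 2.460e+01 1.000e-01]
q [-0.84  0.01  0.31  1.76 -0.    1.36  0.91]
```

View pics/s18.png

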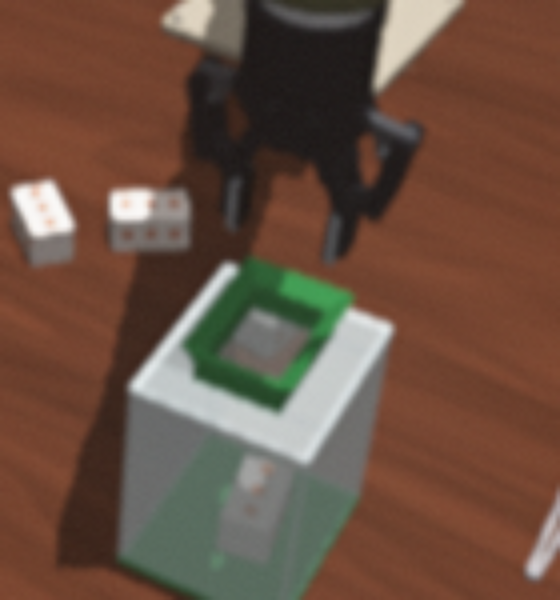

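View pics/t18.png

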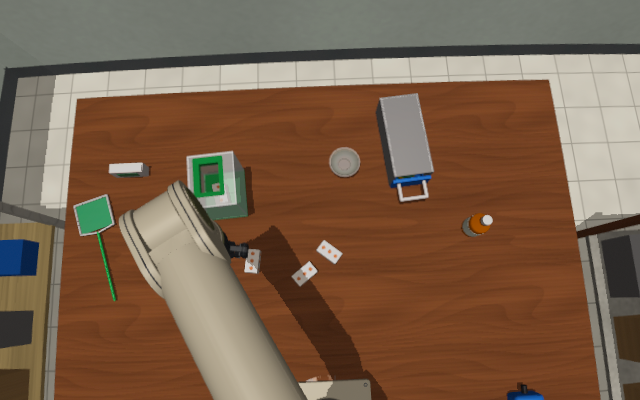

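The first block is in the jar. Next I pick the one at (442,190).

```bash
python3 -m handwheel '40 -24 0 0 0 0 62;45 0 0 0 0 0 62;45 0 0 0 0 0 62;40 0 0 0 0 0 62;0 0 0 0 0 0 62;0 0 0 0 0 0 62'
python3 - <<'E'
from H import *
st()
goto([442,190.5,11],83)
c=cams.camera("scene"); cv2.imwrite("pics/s19.png",cv2.resize(c["color"][130:280,340:480],None,fx=4,fy=4))
E
```

```text
clock: 43.25
position: [0.4419, 0.1908, 0.0937]
ee_rot: [0.044, 0.706, -0.045, 0.705]
ft_force: [0.7, 0.4, 1.0]
grip_width: 0.728
t 43.25 pos [441.9 190.8  93.7] F [0.7 0.4 1. ] g 0.728
x [-0.001 -0.001 -1.   ] y [ 0.127  0.992 -0.001] z [ 0.992 -0.127 -0.   ]
shift cur frame [82.7 -0.2  0.2]
ydir 83 rotvec [-0.005 -0.     0.001] shift in target frame [82.7 -0.3  0.2]
ydir 263 rotvec [3.137e+00 2.000e-03 1.000e-03] shift in target frame [82.7  0.3 -0.2]
q [-0.81  0.15  0.33  2.01 -0.05  1.    0.99]
```

View pics/s19.png

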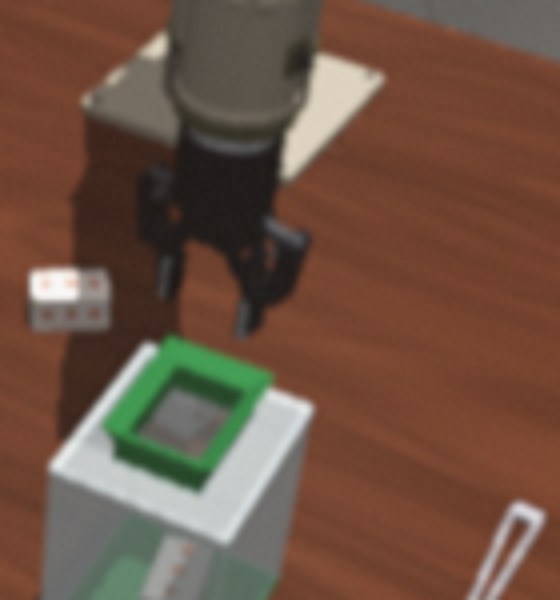

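```bash
python3 -m handwheel '35 0 0 0 0 0 62;30 0 0 0 0 0 62;17 0 0 0 0 0 62;0 0 0 0 0 0 62;0 0 0 0 0 0 25;0 0 0 0 0 0 25;0 0 0 0 0 0 25;0 0 0 0 0 0 25' 40
python3 -m handwheel '-20 0 0 0 0 0 25;-40 0 0 0 0 0 25;-45 0 0 0 0 0 25;-45 0 0 -0.1 0 0 25;-45 0 0 -0.095 0 0 25;-40 0 0 0 0 0 25;0 0 0 0 0 0 25;0 0 0 0 0 0 25'
python3 - <<'E'
from H import *
st()
goto([639,272.8,245],94)
E
```

```text
clock: 44.1
position: [0.4429, 0.1918, 0.0135]
ee_rot: [0.046, 0.705, -0.044, 0.707]
ft_force: [-0.2, -0.5, 5.0]
grip_width: 0.416
clock: 44.9
position: [0.4417, 0.1911, 0.248]
ee_rot: [-0.023, 0.706, 0.025, 0.708]
ft_force: [0.6, 0.0, -1.6]
grip_width: 0.412
t 44.90 pos [441.7 191.1 248. ] F [ 0.6  0.  -1.6] g 0.412
x [ 0.003  0.002 -1.   ] y [-0.068  0.998  0.002] z [0.998 0.068 0.003]
shift cur frame [  3.8  68.1 202.3]
ydir 94 rotvec [-0.002  0.003 -0.002] shift in target frame [  3.   67.8 202.5]
ydir 274 rotvec [ 3.14e+00 -3.00e-03 -5.00e-03] shift in target frame [   3.   -67.8 -202.5]
q [-0.83 -0.01  0.32  1.82  0.    1.33  1.14]
```

```bash
python3 -m handwheel '0 14 40 0 0 0 25;0 14 40 0 0 0 25;0 14 40 0 0 0 25;0 14 40 0 0 0 25;0 12 42 0 0 0 25;0 0 0 0 0 0 25;0 0 0 0 0 0 25;0 0 0 0 0 0 25'
python3 - <<'E'
from H import *
st()
goto([639,272.8,203],94)
c,o=look("scene",["block1"])
c2=cams.camera("scene"); cv2.imwrite("pics/s20.png",cv2.resize(c2["color"][150:300,320:460],None,fx=4,fy=4))
for cf,b,P in o["block1"][:4]: print(cf,b,[round(float(v),1) for v in rect(P)])
E
```

```text
clock: 45.7
position: [0.6374, 0.2719, 0.2462]
ee_rot: [-0.024, 0.707, 0.024, 0.706]
ft_force: [0.3, -0.0, -0.9]
grip_width: 0.414
t 45.70 pos [637.4 271.9 246.2] F [ 0.3 -0.  -0.9] g 0.414
x [-0.001 -0.    -1.   ] y [-0.068  0.998 -0.   ] z [ 0.998  0.068 -0.001]
shift cur frame [43.2  0.8  1.7]
ydir 94 rotvec [-0.002 -0.001  0.   ] shift in target frame [43.2  0.7  1.6]
ydir 274 rotvec [3.14e+00 0.00e+00 1.00e-03] shift in target frame [43.2 -0.7 -1.6]
q [-0.72  0.49  0.37  1.25 -0.18  1.43  1.28]
0.66 [346.9, 197.8, 22.4, 15.4] [407.5, 47.7, 60.6, 39.7, -58.6, 33.6]
0.64 [377.1, 200.1, 21.0, 28.0] [638.2, 273.6, 67.4, 36.1, 4.4, 266.7]
0.54 [325.3, 198.7, 10.1, 17.2] [461.7, -19.9, 67.5, 36.8, 49.7, 33.3]
0.36 [449.5, 256.4, 27.9, 39.0] [479.8, 456.3, 168.1, 22.6, 4.1, 4.4]
```

View pics/s20.png

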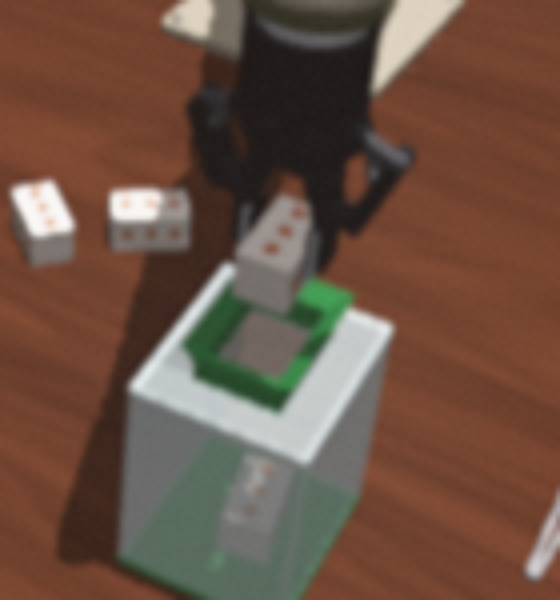

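```bash
python3 -m handwheel '20 1 2 0 0 0 25;12 0 0 0 0 0 25;8 0 0 0 0 0 25;3 0 0 0 0 0 25;0 0 0 0 0 0 25;0 0 0 0 0 0 50;0 0 0 0 0 0 50;0 0 0 0 0 0 50'
python3 -m handwheel '-20 0 0 0 0 0 50;-40 0 0 0 0 0 55;0 -30 -34 0 0 0 62;0 -30 -34 0 0 0 62;0 -30 -34 0 0 0 62;0 -30 -34 0 0 0 62;0 -30 -34 0 0 0 62;0 -30 -34 0 0 0 62'
python3 -m handwheel '20 0 0 0.141 0 0 62;20 0 0 0.141 0 0 62;20 0 0 0.141 0 0 62;20 0 0 0.141 0 0 62;20 0 0 0.141 0 0 62;20 0 0 0.141 0 0 62;20 0 0 0.141 0 0 62;0 0 0 0 0 0 62'
python3 - <<'E'
from H import *
st()
c2=cams.camera("scene"); cv2.imwrite("pics/s21.png",cv2.resize(c2["color"][150:300,320:460],None,fx=4,fy=4))
report("top",["block1"],"t21",.4)
report("scene",["block1"],"s21b",.4)
goto([402,48,90],37.5)
E
```

```text
clock: 46.65
position: [0.6403, 0.2737, 0.2038]
ee_rot: [-0.024, 0.706, 0.024, 0.707]
ft_force: [-0.5, 0.4, -0.0]
grip_width: 0.586
clock: 47.45
position: [0.4476, 0.0789, 0.2634]
ee_rot: [-0.024, 0.706, 0.024, 0.707]
ft_force: [0.7, -0.1, 0.4]
grip_width: 0.728
clock: 48.25
position: [0.4475, 0.0796, 0.1215]
ee_rot: [0.313, 0.634, -0.315, 0.633]
ft_force: [-0.4, -0.6, -0.3]
grip_width: 0.725
t 48.25 pos [447.5  79.6 121.5] F [-0.4 -0.6 -0.3] g 0.725
x [-0.003 -0.001 -1.   ] y [ 0.796  0.605 -0.003] z [ 0.605 -0.796 -0.001]
block1 0.69 [315, 239, 26, 22] c 457 -24  size 64 36  ang 50.1 z 36
block1 0.48 [211, 184, 7, 2] c 650 293  size 23 19  ang -84.8 z 42
block1 0.63 [322, 199, 16, 16] c 462 -20  size 66 37  ang 49.8 z 34
block1 0.53 [347, 197, 18, 11] c 403 49  size 61 42  ang -54.5 z 33
shift cur frame [ 34.3 -57.5  -3.3]
ydir 37.5 rotvec [ 0.     0.    -0.002] shift in target frame [ 34.5 -57.5  -3.3]
ydir 217.5 rotvec [-3.141e+00  3.000e-03  1.000e-03] shift in target frame [34.5 57.5  3.3]
q [-0.68  0.04  0.42  2.04 -0.02  1.06  0.4 ]
```

View pics/s21.png

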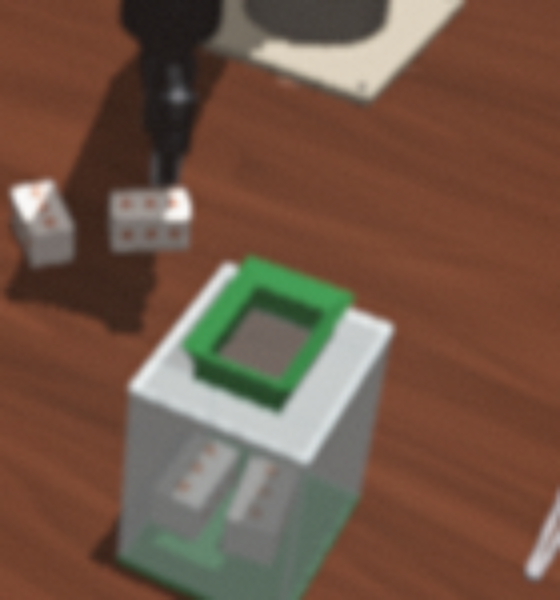

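View pics/t21.png

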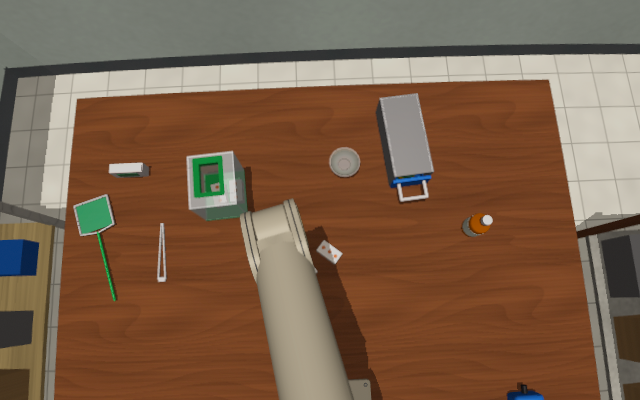

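```bash
python3 -m handwheel '10 -29 -2 0 0 0 62;20 -29 -1 0 0 0 62;20 0 0 0 0 0 62;20 0 0 0 0 0 62;0 0 0 0 0 0 62;0 0 0 0 0 0 62'
python3 - <<'E'
from H import *
st()
goto([402,48,11],37.5)
c=cams.camera("scene"); cv2.imwrite("pics/s22.png",cv2.resize(c["color"][130:280,300:440],None,fx=4,fy=4))
E
```

```text
clock: 49.1
position: [0.4014, 0.0474, 0.0541]
ee_rot: [0.313, 0.634, -0.313, 0.634]
ft_force: [0.1, -1.0, -0.0]
grip_width: 0.726
t 49.10 pos [401.4  47.4  54.1] F [ 0.1 -1.  -0. ] g 0.726
x [ 0. -0. -1.] y [0.794 0.608 0.   ] z [ 0.608 -0.794  0.   ]
shift cur frame [43.1  0.8 -0.1]
ydir 37.5 rotvec [-0.001  0.    -0.   ] shift in target frame [43.1  0.8 -0.1]
ydir 217.5 rotvec [ 3.14 -0.   -0.  ] shift in target frame [43.1 -0.8  0.1]
q [-0.66  0.03  0.44  2.23 -0.02  0.89  0.44]
```

View pics/s22.png

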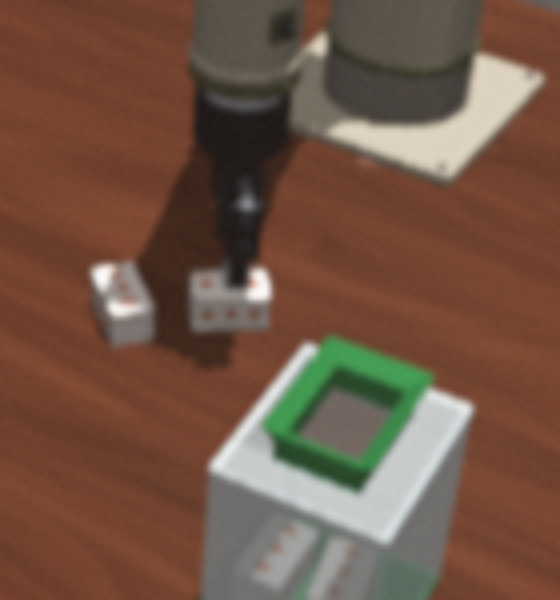

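```bash
python3 -m handwheel '20 0 0 0 0 0 62;15 0 0 0 0 0 62;7 0 0 0 0 0 62;0 0 0 0 0 0 62;0 0 0 0 0 0 25;0 0 0 0 0 0 25;0 0 0 0 0 0 25;0 0 0 0 0 0 25' 40
python3 -m handwheel '-20 0 0 0 0 0 25;-40 0 0 0 0 0 25;-45 0 0 0 0 0 25;-45 0 0 -0.1 0 0 25;-45 0 0 -0.142 0 0 25;-40 0 0 -0.142 0 0 25;0 0 0 -0.142 0 0 25;0 0 0 -0.142 0 0 25'
python3 -m handwheel '0 0 0 -0.142 0 0 25;0 0 0 -0.142 0 0 25;0 0 0 -0.035 0 0 25;0 0 0 0 0 0 25;0 0 0 0 0 0 25'
python3 - <<'E'
from H import *
st()
goto([639,272.8,245],94)
E
```

```text
clock: 49.95
position: [0.4017, 0.0476, 0.0122]
ee_rot: [0.314, 0.634, -0.313, 0.634]
ft_force: [-1.4, -0.5, 4.6]
grip_width: 0.413
clock: 50.75
position: [0.4015, 0.0474, 0.2481]
ee_rot: [0.087, 0.701, -0.086, 0.703]
ft_force: [0.5, -0.0, -0.8]
grip_width: 0.409
clock: 51.25
position: [0.4009, 0.0473, 0.2466]
ee_rot: [-0.024, 0.707, 0.024, 0.707]
ft_force: [-0.2, 0.2, -0.1]
grip_width: 0.411
t 51.25 pos [400.9  47.3 246.6] F [-0.2  0.2 -0.1] g 0.411
x [ 0.  0. -1.] y [-0.067  0.998  0.   ] z [0.998 0.067 0.   ]
shift cur frame [  1.7 209.1 252.6]
ydir 94 rotvec [-0.003  0.    -0.   ] shift in target frame [  1.6 208.3 253.3]
ydir 274 rotvec [ 3.139e+00 -0.000e+00 -1.000e-03] shift in target frame [   1.6 -208.3 -253.3]
q [-0.79 -0.24  0.49  1.99  0.11  1.36  1.3 ]
```

```bash
python3 -m handwheel '0 30 36 0 0 0 25;0 30 36 0 0 0 25;0 30 36 0 0 0 25;0 30 36 0 0 0 25;0 30 36 0 0 0 25;0 30 36 0 0 0 25;0 28 36 0 0 0 25;0 0 0 0 0 0 25'
python3 -m handwheel '0 0 0 0 0 0 25;0 0 0 0 0 0 25'
python3 - <<'E'
from H import *
st()
goto([639,272.8,203],94)
c,o=look("scene",["block1"])
c2=cams.camera("scene"); cv2.imwrite("pics/s23.png",cv2.resize(c2["color"][150:300,320:460],None,fx=4,fy=4))
for cf,b,P in o["block1"][:4]: print(cf,b,[round(float(v),1) for v in rect(P)])
E
```

```text
clock: 52.05
position: [0.6392, 0.277, 0.2414]
ee_rot: [-0.026, 0.708, 0.025, 0.705]
ft_force: [-1.5, 0.5, -2.0]
grip_width: 0.419
clock: 52.25
position: [0.6381, 0.271, 0.2466]
ee_rot: [-0.024, 0.707, 0.023, 0.707]
ft_force: [-0.1, 0.4, 0.4]
grip_width: 0.412
t 52.25 pos [638.1 271.  246.6] F [-0.1  0.4  0.4] g 0.412
x [ 0. -0. -1.] y [-0.067  0.998 -0.   ] z [0.998 0.067 0.   ]
shift cur frame [43.6  1.8  1.1]
ydir 94 rotvec [-0.003  0.     0.   ] shift in target frame [43.6  1.7  1.1]
ydir 274 rotvec [ 3.138  0.    -0.   ] shift in target frame [43.6 -1.7 -1.1]
q [-0.79  0.51  0.49  1.25 -0.24  1.44  1.32]
0.7 [322.1, 201.1, 13.5, 15.2] [463.2, -19.0, 65.7, 35.4, 53.6, 33.4]
0.57 [375.8, 197.8, 20.5, 29.5] [640.9, 272.8, 65.5, 35.1, 5.1, 268.3]
```

View pics/s23.png

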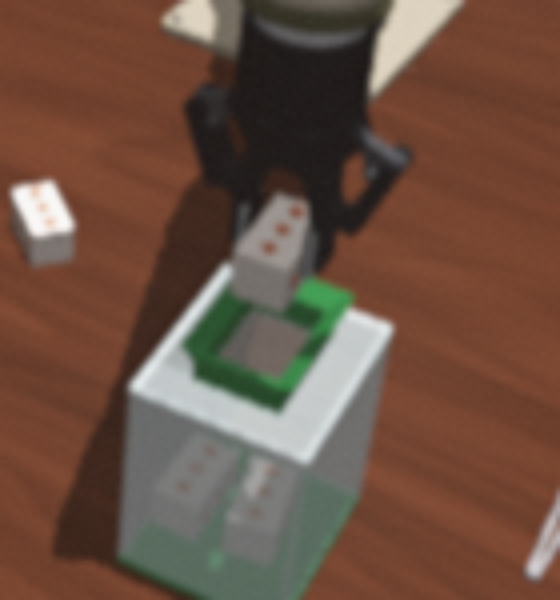

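```bash
python3 -m handwheel '20 1 0 0 0 0 25;12 0 0 0 0 0 25;8 0 0 0 0 0 25;4 0 0 0 0 0 25;0 0 0 0 0 0 25;0 0 0 0 0 0 50;0 0 0 0 0 0 50;0 0 0 0 0 0 50'
python3 -m handwheel '-20 0 0 0 0 0 50;-40 0 0 0 0 0 55;0 -39 -20 0 0 0 62;0 -39 -20 0 0 0 62;0 -39 -20 0 0 0 62;0 -39 -20 0 0 0 62;0 -39 -20 0 0 0 62;0 -39 -20 0 0 0 62'
python3 -m handwheel '20 0 0 0.145 0 0 62;20 0 0 0.145 0 0 62;20 0 0 0.145 0 0 62;20 0 0 0.145 0 0 62;20 0 0 0.145 0 0 62;20 0 0 0.145 0 0 62;20 0 0 0.145 0 0 62;0 0 0 0.145 0 0 62'
python3 -m handwheel '0 0 0 0.145 0 0 62;0 0 0 0.145 0 0 62;0 0 0 0.145 0 0 62;0 0 0 0.145 0 0 62;0 0 0 0.145 0 0 62;0 0 0 0.145 0 0 62;0 0 0 0.145 0 0 62;0 0 0 0.145 0 0 62'
python3 - <<'E'
from H import *
st()
c2=cams.camera("scene"); cv2.imwrite("pics/s24.png",c2["color"])
report("top",["block1"],"t24",.4)
report("scene",["block1"],None,.4)
goto([460,-21.5,70],-39.5)
E
```

```text
clock: 53.2
position: [0.6383, 0.2731, 0.2028]
ee_rot: [-0.024, 0.706, 0.024, 0.707]
ft_force: [-0.7, 0.2, -0.3]
grip_width: 0.586
clock: 54.0
position: [0.5335, 0.0298, 0.2626]
ee_rot: [-0.024, 0.706, 0.024, 0.707]
ft_force: [0.8, -0.7, 0.5]
grip_width: 0.73
clock: 54.8
position: [0.533, 0.0313, 0.1202]
ee_rot: [0.368, 0.604, -0.37, 0.603]
ft_force: [-0.4, 0.1, 0.7]
grip_width: 0.728
clock: 55.6
position: [0.5346, 0.0315, 0.1226]
ee_rot: [0.639, 0.303, -0.639, 0.302]
ft_force: [0.4, 0.7, 0.5]
grip_width: 0.725
t 55.60 pos [534.6  31.5 122.6] F [0.4 0.7 0.5] g 0.725
x [ 0.001  0.    -1.   ] y [ 0.773 -0.634  0.   ] z [-0.634 -0.773 -0.001]
block1 0.56 [324, 244, 17, 17] c 454 -27  size 53 36  ang 51.5 z 36
block1 0.67 [321, 199, 16, 18] c 461 -21  size 67 35  ang 51.7 z 33
shift cur frame [ 52.4 -24.8  87.9]
ydir -39.5 rotvec [ 0.013 -0.    -0.   ] shift in target frame [ 52.4 -23.7  88.2]
ydir 140.5 rotvec [-3.129  0.    -0.   ] shift in target frame [ 52.4  23.7 -88.2]
q [-0.92  0.31  0.91  1.87 -0.28  1.09 -0.58]
```

View pics/s24.png

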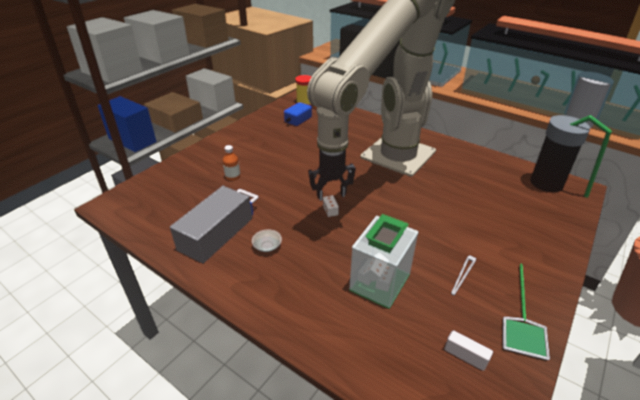

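```bash
python3 -m handwheel '0 -8 29 0.013 0 0 62;10 -8 29 0 0 0 62;20 -8 30 0 0 0 62;20 0 0 0 0 0 62;0 0 0 0 0 0 62;0 0 0 0 0 0 62'
python3 - <<'E'
from H import *
st()
goto([460,-21.5,11],-39.5)
c=cams.camera("scene"); cv2.imwrite("pics/s25.png",cv2.resize(c["color"][150:300,280:420],None,fx=4,fy=4))
E
```

```text
clock: 56.45
position: [0.4603, -0.0212, 0.0728]
ee_rot: [-0.64, -0.301, 0.64, -0.301]
ft_force: [0.7, 0.6, 0.4]
grip_width: 0.723
t 56.45 pos [460.3 -21.2  72.8] F [0.7 0.6 0.4] g 0.723
x [ 0.    -0.001 -1.   ] y [ 0.77  -0.638  0.001] z [-0.638 -0.77   0.   ]
shift cur frame [61.8 -0.1  0.4]
ydir -39.5 rotvec [-0.003  0.    -0.001] shift in target frame [61.8 -0.1  0.4]
ydir 140.5 rotvec [ 3.139e+00 -1.000e-03 -1.000e-03] shift in target frame [61.8  0.1 -0.4]
q [-0.94  0.19  0.97  2.1  -0.19  0.95 -0.56]
```

View pics/s25.png

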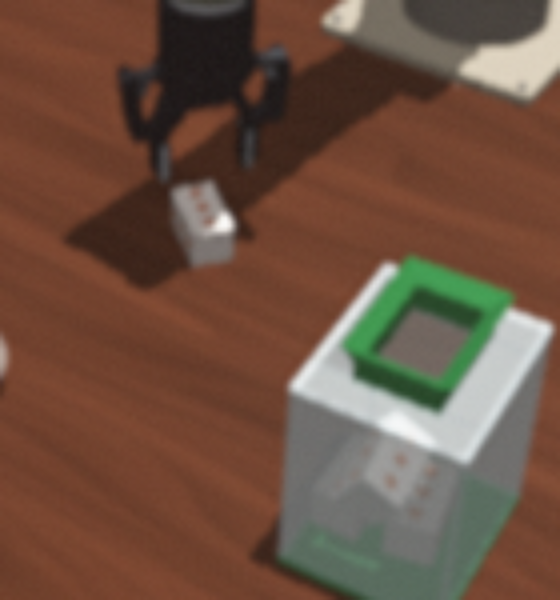

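```bash
python3 -m handwheel '25 0 0 0 0 0 62;25 0 0 0 0 0 62;11 0 0 0 0 0 62;0 0 0 0 0 0 62;0 0 0 0 0 0 25;0 0 0 0 0 0 25;0 0 0 0 0 0 25;0 0 0 0 0 0 25' 40
python3 -m handwheel '-20 0 0 0 0 0 25;-40 0 0 0 0 0 25;-45 0 0 0.135 0 0 25;-45 0 0 0.135 0 0 25;-45 0 0 0.135 0 0 25;-40 0 0 0.135 0 0 25;0 0 0 0.135 0 0 25;0 0 0 0.135 0 0 25'
python3 -m handwheel '0 0 0 0 0 0 25;0 0 0 0 0 0 25'
python3 - <<'E'
from H import *
st()
goto([639,272.8,245],-86)
E
```

```text
clock: 57.3
position: [0.4609, -0.0211, 0.0125]
ee_rot: [0.641, 0.3, -0.639, 0.3]
ft_force: [-0.6, -0.6, 7.3]
grip_width: 0.416
clock: 58.1
position: [0.4606, -0.0205, 0.2423]
ee_rot: [0.708, 0.029, -0.705, 0.027]
ft_force: [-0.8, -0.2, -0.8]
grip_width: 0.413
clock: 58.3
position: [0.4599, -0.021, 0.2407]
ee_rot: [0.706, 0.032, -0.706, 0.031]
ft_force: [0.3, -0.6, -0.3]
grip_width: 0.415
t 58.30 pos [459.9 -21.  240.7] F [ 0.3 -0.6 -0.3] g 0.415
x [ 0.     0.001 -1.   ] y [ 0.089 -0.996 -0.001] z [-0.996 -0.089 -0.   ]
shift cur frame [  -4.1 -276.7 -204.5]
ydir -86 rotvec [ 0.019 -0.     0.001] shift in target frame [  -4.3 -280.5 -199.2]
ydir 94 rotvec [-3.122e+00 -1.000e-03 -0.000e+00] shift in target frame [ -4.3 280.5 199.2]
q [-1.07 -0.15  0.96  1.9   0.13  1.33 -1.64]
```

```bash
python3 -m handwheel '-5 -35 -25 0.019 0 0 25;0 -35 -25 0 0 0 25;0 -35 -25 0 0 0 25;0 -35 -25 0 0 0 25;0 -35 -25 0 0 0 25;0 -35 -25 0 0 0 25;0 -35 -25 0 0 0 25;0 -35 -25 0 0 0 25'
python3 -m handwheel '0 0 0 0 0 0 25;0 0 0 0 0 0 25'
python3 - <<'E'
from H import *
st()
goto([639,272.8,203],-86)
c,o=look("scene",["block1"])
c2=cams.camera("scene"); cv2.imwrite("pics/s26.png",cv2.resize(c2["color"][150:300,320:460],None,fx=4,fy=4))
for cf,b,P in o["block1"][:4]: print(cf,b,[round(float(v),1) for v in rect(P)])
E
```

```text
clock: 59.1
position: [0.6406, 0.2744, 0.2451]
ee_rot: [-0.706, -0.025, 0.707, -0.025]
ft_force: [-0.2, 0.1, 1.5]
grip_width: 0.414
clock: 59.3
position: [0.6401, 0.273, 0.2445]
ee_rot: [-0.706, -0.024, 0.707, -0.026]
ft_force: [-1.0, -1.8, -0.1]
grip_width: 0.416
t 59.30 pos [640.1 273.  244.5] F [-1.  -1.8 -0.1] g 0.416
x [-0.001 -0.002 -1.   ] y [ 0.071 -0.997  0.002] z [-0.998 -0.071  0.001]
shift cur frame [41.5  0.   1.1]
ydir -86 rotvec [ 0.001  0.001 -0.002] shift in target frame [41.5  0.1  1.1]
ydir 94 rotvec [-3.141e+00  4.000e-03  2.000e-03] shift in target frame [41.5 -0.1 -1.1]
q [-0.99  0.6   0.85  1.26 -0.44  1.47 -1.69]
0.59 [377.1, 203.4, 21.5, 25.6] [640.7, 275.3, 65.0, 36.1, 1.2, 266.1]
```

View pics/s26.png

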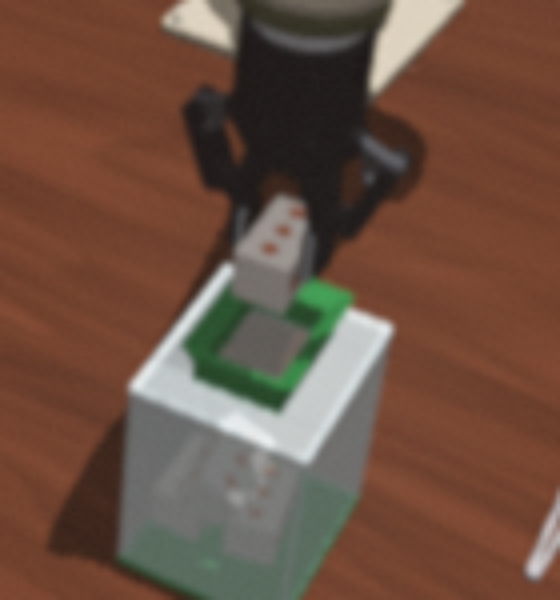

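```bash
python3 -m handwheel '20 1 1 0 0 0 25;12 0 0 0 0 0 25;6 0 0 0 0 0 25;3 0 0 0 0 0 25;0 0 0 0 0 0 25;0 0 0 0 0 0 50;0 0 0 0 0 0 50;0 0 0 0 0 0 50'
python3 -m handwheel '-20 0 0 0 0 0 50;-40 0 0 0 0 0 55;-40 10 20 0 0 0 60;0 20 40 0 0 0 60;0 20 40 0 0 0 60;0 20 40 0 0 0 60;0 20 30 0 0 0 60;0 0 0 0 0 0 60'
python3 - <<'E'
from H import *
st()
c2=cams.camera("scene"); cv2.imwrite("pics/s27.png",cv2.resize(c2["color"][150:300,320:460],None,fx=4,fy=4))
cv2.imwrite("pics/s27f.png",c2["color"])
report("top",["block1","tray","dish","tweezer","fertiliser"],"t27",.4)
report("scene",["block1","tray"],None,.4)
E
```

```text
clock: 60.25
position: [0.6395, 0.2715, 0.2052]
ee_rot: [0.707, 0.024, -0.706, 0.023]
ft_force: [-0.3, -0.1, -0.5]
grip_width: 0.591
clock: 61.05
position: [0.4738, 0.167, 0.3058]
ee_rot: [-0.706, -0.026, 0.707, -0.02]
ft_force: [0.8, 0.2, 1.2]
grip_width: 0.702
t 61.05 pos [473.8 167.  305.8] F [0.8 0.2 1.2] g 0.702
x [-0.001  0.008 -1.   ] y [ 0.064 -0.998 -0.008] z [-0.998 -0.064  0.001]
block1 0.51 [389, 174, 42, 27] c 643 -262  size 104 11  ang -86.2 z 64
tray 0.55 [390, 175, 38, 23] c 644 -260  size 102 14  ang -86.7 z 64
dish 0.95 [331, 151, 26, 26] c 711 -81  size 83 80  ang -88.3 z 27
tweezer 0.51 [158, 238, 8, 43] c 456 451  size 123 22  ang 3.1 z 6
fertiliser 0.97 [458, 214, 32, 23] c 508 -430  size 25 25  ang 42.1 z 130
```

View pics/s27.png

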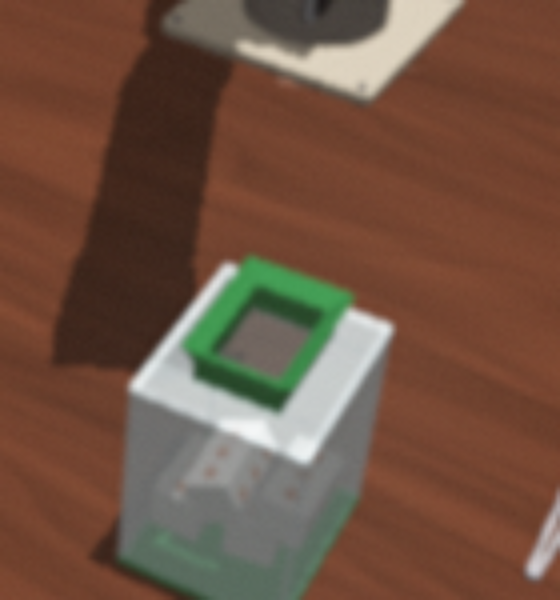

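View pics/t27.png

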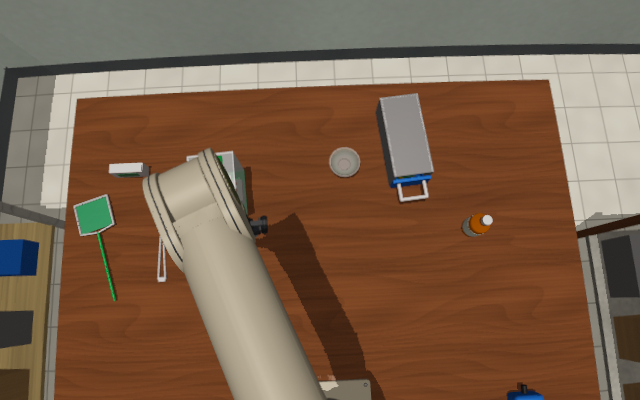

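View pics/s27f.png

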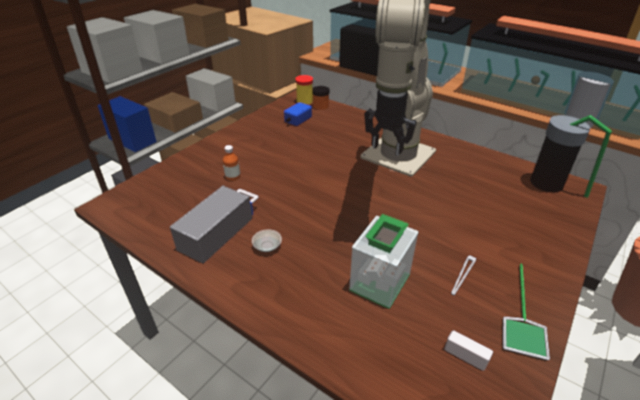

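```bash
python3 - <<'E'
from H import *
e=np.array([np.cos(np.radians(5)),np.sin(np.radians(5))]); n=np.array([-e[1],e[0]])
c,o=look("top",["tray"])
P=o["tray"][0][2]; F=P[P[:,2]>.055]; print("panel s",np.percentile(F[:,:2]@e*1000,[1,50,99]))
c,o=look("top",["unit","jar"])
P=o["unit"][0][2]; F=P[P[:,2]>.088]; print("unit s",np.percentile(F[:,:2]@e*1000,[.5,99.5]))
c,o=look("scene",["jar"]); 
c=cams.camera("top"); cv2.imwrite("pics/t28.png",cv2.resize(c["color"][150:230,360:460],None,fx=6,fy=6))
E
```

```text
panel s [611.72527628 616.84637674 624.99808597]
unit s [623.01151735 857.02381331]
```

View pics/t28.png

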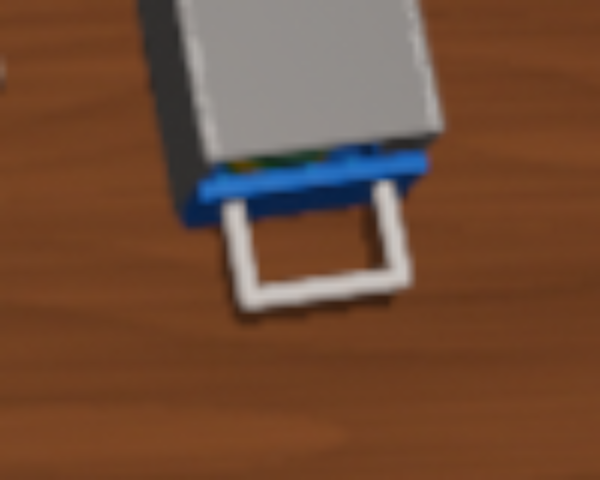

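```bash
python3 - <<'E'
from workcell import hand_in
print(hand_in())
E
```

```text
the job is handed in; nothing more can be done
None
```

The job is finished and handed in at about 62 s on the robot's clock, out of the 210 s allowed.

- **Tray:** I pulled it out to its stop and packed the tub, magnet and cave in one row along it, upright on the floor. I then pushed it shut until the force rose; the handle had travelled 200 mm from the out-stop. The last top picture puts the panel's back against the unit's front within about 2 mm.
- **Blocks:** All four blocks were on the board. One had been knocked about 5 cm aside during the run, so I found it again before picking it. I fed them through the neck one at a time. The last pictures show them piled at the bottom of the jar, with the neck clear and none left on the board.
- **Left alone:** The dish and bottle measured within 4 mm of where they started. The tweezers were partly hidden by the arm in the last top view, so I checked them only by eye in the other camera, where they look unmoved.

- **Checks that disagreed:** Late in the run the outline network named the shut tray's panel a "block" (confidence 0.51), which the pictures show is wrong. The two cameras differ by about 4 mm, which is no more than their stated calibration error allows, and I worked with values in between.
- **Not checked:** Once the tray was shut I could not see the magnet or cave, and only a sliver of the tub showed. Their upright positions were last confirmed just before I pushed it in.

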